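# Load serving boards from a spring dispenser into stack-nest totes and pile the totes

### The arm

A 6-joint arm with a two-finger parallel gripper is mounted at the origin on the work surface. World frame = base frame: x ahead of the robot, y to its left, z up, the work surface at z = 0. Lengths are in m, angles in rad, forces in N, time in s.
With the tool pointing down it reaches from about 0.375 to 0.9 m from the base axis. Payload 3.1 kg.
Tool frame: the origin (TCP) lies at the very end of the fingers, on their centre line; the grasp point (between the pads) lies 19 mm behind it (manip.pinch_z is the distance from the TCP to the grasp point, in m); z points along the fingers, y is the direction in which the jaws open and shut (so a half turn about z gives the same grasp; the last joint's range is limited). The gripper opens to 85 mm and grips with 20 to 120 N. Pads are 22 mm wide; open, the fingers measure 114 mm over their backs; the gripper's body (76 mm by 85 mm) begins 54 mm behind the grasp point. The pads swing forward as they close: fully open they stand 13 mm farther back than shut.
Start: joints at [-1.413, 0.527, 1.433, -0, 1.181, -0.178], TCP at [0.206, -0.59, 0.231] pointing down, gripper open.
Joint ranges: [-3.08, 3.08], [-0.75, 2.2], [0.22, 2.44], [-1.43, 4.57], [0, 2.65], [-2.85, 2.85]. Speed limits (rad/s): [2.79, 2.79, 3.14, 3.14, 3.14, 3.14].

### API

Orientations are given as a unit quaternion [x, y, z, w].
In Python, from station import manip gives the robot as it stands.
- The arm moves only by the tool drive_tool, never from a script. Its argument "increments" is a list of rows, each a list of 7 numbers: the closure in counts, from 0 (fully open) to 255 (shut), then the shift along the tool's x, y, z in cm, then the turn, a rotation vector about the tool's x, y, z in rad. A call has 1 to 20 rows; each row is the pose to reach, as a shift and turn from the pose commanded when the call began, along the tool's axes at that moment; what a row does not reach only later rows make up. A row lasts 1/10 s, in which the tool goes at most 50 mm and 8.59 degrees, less where a joint would pass 70% of its speed; a pose out of reach is approached as far as the arm can. A call with a gripper value outside its range is refused whole. The fingers move at their own pace and stop on an object; "force" is the grip in N (left out, the last holds). Time passes only in rows, so rows that repeat a pose let the fingers close. It gives the time, the measured TCP pose, the force and the opening at its end, in the units of the state.
- manip.sense(): the state, without advancing time (a new reading comes with each control period).
- manip.snapshot(name): name is "scene" or "top" or "wrist"; returns the picture (480x640x3 uint8, red, green, blue); there is no depth.
- manip.camera_model(name): a dict with "mtx" (3x3 intrinsics, pixels), "cam_to_world" (4x4, takes a point from camera to world coordinates). Camera axes: x right, y down, z forward; pixel columns grow to the right and rows downward; lengths in m; the calibration is good to about 2 mm. A picture is of the moment at which its call begins: read the wrist's pose just before it. camera_model takes no time and is no camera call; for the wrist camera it gives the pose at the moment of the call.
- manip.sign_off(): hands the job in, once; it reports no verdict.
The state is a dict: "t": time; "q": joint angles; "qd": joint speeds; "tau": joint torques, N m; "tcp_pos": TCP position; "tool_rot": TCP orientation; "force": force on the tool from outside, world axes, zero at the start; "ft_torque": the same for the moment, N m; "finger_gap": opening from 0.0 (shut) to 1.0 (fully open).
Only numpy, scipy, OpenCV 4.12 (cv2) and the standard library are available. Lean on these libraries where they do the work, as an engineer would, in place of code of your own. Each camera call takes 0.05 s, during which the arm holds its last target. There are 200 camera calls.

### The job

Pack the serving boards: pull boards off the top of the spring-loaded dispenser and lay exactly two flat, one on the other, inside every tote, leaving any spare boards in the dispenser. Pile all the totes on the base tote that stands on the plywood riser, each turned end for end to the one below it so that they stack fully seated and do not nest; load the base tote before covering it. Finish by standing both preserve tins upright on the boards in the topmost tote, and leave the other things on the bench alone.

Things in the scene. Friction and masses are not known exactly. Their poses are not given: they have to be found in the camera images.
- tote_base_mid (a point): Base tote, on the riser (underside 30 above the table). All totes are alike: grey plastic, 200 long (x), 150 wide (y), 80 high, 0.28 kg; this point is the centre, 40 above the underside. Foot (lower 45 mm) 182 x 132 outside, 172 x 122 inside, floor 5 thick; the upper 35 mm widens to 200 x 150 outside, 188 x 138 inside.
- tote_b_mid (a point): Loose tote on the table, like the base tote; may be absent (None). Point at its centre, 40 above its underside, x along its length. Ribs outside the foot, on both sides, at x = +75 and -45, under gaps in the upper wall. Set on a tote that faces the same way it nests, only 45 mm higher; x axes opposed (half a turn) it stacks: ribs on the rim, 73 mm higher.
- tote_c_mid (a point): Loose tote on the table, like the others; may be absent (None). Point at its centre, 40 above its underside, x along its length. Starts facing the opposite way to tote b. To lift a tote, pinch a grip block from above: mid-width at either end, upper wall 12 thick (x = 94 to 106), 60 wide, the top 35 mm; fingertips at most 33 below the rim.
- tote_b: Tote b's body, origin at the centre of its underside. A stacked tote's foot enters 7 mm into the tote below, with 3 mm play all round.
- tote_c: Tote c's body, origin at the centre of its underside.
- riser: Plywood slab fixed to the table, 230 x 180 x 30, under the base tote; origin at the centre of its underside.
- dispenser: Spring-loaded board dispenser of sheet aluminium, fixed, base 120 (x) x 150 (y); origin at the centre of its underside. Guides 120 high hold the boards at their ends (y) and by the corners; the middle 75 mm of their long sides is open to fingers on both sides (x). Boards lift straight up and out.
- lift (a joint): Rise of the dispenser's spring platform, m: 0.002 with six boards, 0.016 more for each one taken, 0.098 empty. Platform top 0.030 + this above the table. The spring (55 N/m) keeps the top board's upper face about 128 above the table, 8 above the guides; it gives when pressed.
- board1_mid (a point): Serving board 1 of 6, all alike: plain light wood, 60 (x) x 100 (y) x 16 thick (z), 0.09 kg; point at its centre. At the start all six lie in the dispenser. Grip the top one across its 60 mm with fingertips 10 to 14 below its upper face: deeper takes two.
- board2_mid (a point): Serving board 2 of 6, all alike: plain light wood, 60 (x) x 100 (y) x 16 thick (z), 0.09 kg; point at its centre. At the start all six lie in the dispenser. Grip the top one across its 60 mm with fingertips 10 to 14 below its upper face: deeper takes two.
- board3_mid (a point): Serving board 3 of 6, all alike: plain light wood, 60 (x) x 100 (y) x 16 thick (z), 0.09 kg; point at its centre. At the start all six lie in the dispenser. Grip the top one across its 60 mm with fingertips 10 to 14 below its upper face: deeper takes two.
- board4_mid (a point): Serving board 4 of 6, all alike: plain light wood, 60 (x) x 100 (y) x 16 thick (z), 0.09 kg; point at its centre. At the start all six lie in the dispenser. Grip the top one across its 60 mm with fingertips 10 to 14 below its upper face: deeper takes two.
- board5_mid (a point): Serving board 5 of 6, all alike: plain light wood, 60 (x) x 100 (y) x 16 thick (z), 0.09 kg; point at its centre. At the start all six lie in the dispenser. Grip the top one across its 60 mm with fingertips 10 to 14 below its upper face: deeper takes two.
- board6_mid (a point): Serving board 6 of 6, all alike: plain light wood, 60 (x) x 100 (y) x 16 thick (z), 0.09 kg; point at its centre. At the start all six lie in the dispenser. Grip the top one across its 60 mm with fingertips 10 to 14 below its upper face: deeper takes two.
- tote_base_in (a point): Point in the load space of tote base, on its centre line, 20 above its underside (15 above its inner floor).
- tote_b_in (a point): Point in the load space of tote b, on its centre line, 20 above its underside (15 above its inner floor).
- tote_c_in (a point): Point in the load space of tote c, on its centre line, 20 above its underside (15 above its inner floor).
- tin1_mid (a point): Preserve tin, round, brass-coloured with a white lid, 52 across, 40 high, 0.15 kg, upright on the table at the side near the robot at the start; point at its centre, z along its axis. Both tins fit side by side on a pair of boards, along the boards' length. A tin on two boards comes within 3 mm of the rim, so no tote can be stacked over it.
- tin2_mid (a point): Preserve tin, round, brass-coloured with a white lid, 52 across, 40 high, 0.15 kg, upright on the table at the side near the robot at the start; point at its centre, z along its axis. Both tins fit side by side on a pair of boards, along the boards' length. A tin on two boards comes within 3 mm of the rim, so no tote can be stacked over it.
- tape_roll: Bystander, leave alone: roll of clear packing tape, 100 across, 48 high.
- jar: Bystander, leave alone: closed jar, 72 across, 95 high.
- cake_stand: Bystander, leave alone: white cake stand, 120 across, 90 high.
- mug: Bystander, leave alone: white mug, 80 across, 90 high.
There are look-alikes about, which are no part of the job. Leave any orange or pink look-alike of the part that bears tin1_mid alone.

How it is judged:
By the outcome, as a careful person would: the job done as asked, in the order asked, and still so for the second after the job is handed in, with the robot touching nothing.
Of tote_b, tote_c only 1 to 2 are there at a start; the rules pass over those that are not, and their reading is None.
At some moment in a run one of tote_b, tote_c may be knocked a few centimetres aside while the robot is not near it.
Once in a run the grip may slacken for a moment while it holds something.
It also fails if it takes over 210 s, if anything falls off the work surface, if the arm or the gripper's body presses on something with over 40 N, if the wrist force passes 120 N, or if a joint passes its speed limit or range.

## Working session

There is one attempt and no reset: what is moved stays moved. The work goes in short steps, Python scripts to look and compute and a tool call to move; the robot and the scene stay as the last step left them, time stands still between calls to the robot, and variables do not carry over. Pictures are saved under pics/ and viewed, about 12 in all and at most 16, crops included, and the job is handed in when it is done.

Besides the shell and the picture viewer there is one more tool, called after "Emit:" as name([rows], argument=value, ...), one row to a line, values as JSON. drive_tool: Moves the arm, as the interface text tells. Its arguments: {"type":"object","properties":{"increments":{"type":"array","items":{"type":"array","items":{"type":"number"}}},"force":{"type":"number"}},"required":["increments"]}

```bash
ls; mkdir -p pics; python3 - <<'E'
from station import manip
import cv2
s=manip.sense();print(s)
for n in ("scene","top"):
    im=manip.snapshot(n);cv2.imwrite(f"pics/{n}0.png",im[:,:,::-1])
    m=manip.camera_model(n);print(n,m)
E
```

```text
pics
{'t': 0.0, 'q': array([-1.41351735e+00,  5.28472640e-01,  1.43395594e+00, -1.85922390e-05,
        1.18137718e+00, -1.78521607e-01]), 'qd': array([-0.00156399,  0.00016707,  0.0021317 , -0.00028634, -0.00062271,
       -0.00238541]), 'tau': array([-5.28942237e-04, -4.42349911e+01, -1.78025848e+01, -2.20200714e-04,
        8.56784784e-03,  8.35972060e-06]), 'tcp_pos': array([ 0.20584563, -0.58934571,  0.23031258]), 'tool_rot': array([ 9.85936633e-01,  1.67115922e-01,  3.15710951e-06, -1.10658197e-03]), 'force': array([ 0.14577331,  0.49342357, -0.34706854]), 'ft_torque': array([-0.00833798,  0.00440671,  0.02034364]), 'finger_gap': 0.9986346211404307}
scene {'mtx': array([[578.52427177,   0.        , 315.18205044],
       [  0.        , 578.52427177, 233.88853171],
       [  0.        ,   0.        ,   1.        ]]), 'cam_to_world': array([[-0.01311751,  0.68023412, -0.73287753,  1.47504589],
       [ 0.99988859,  0.00370201, -0.01446055,  0.00297532],
       [-0.00712344, -0.73298556, -0.6802069 ,  0.90512927],
       [ 0.        ,  0.        ,  0.        ,  1.        ]])}
top {'mtx': array([[522.2517679 ,   0.        , 319.2695371 ],
       [  0.        , 522.2517679 , 237.27711959],
       [  0.        ,   0.        ,   1.        ]]), 'cam_to_world': array([[ 0.02963386, -0.98818059,  0.15040264,  0.42316499],
       [-0.99952386, -0.0280015 ,  0.01295993, -0.00828809],
       [-0.00859525, -0.15071509, -0.98853988,  1.11767164],
       [ 0.        ,  0.        ,  0.        ,  1.        ]])}
```

View pics/scene0.png

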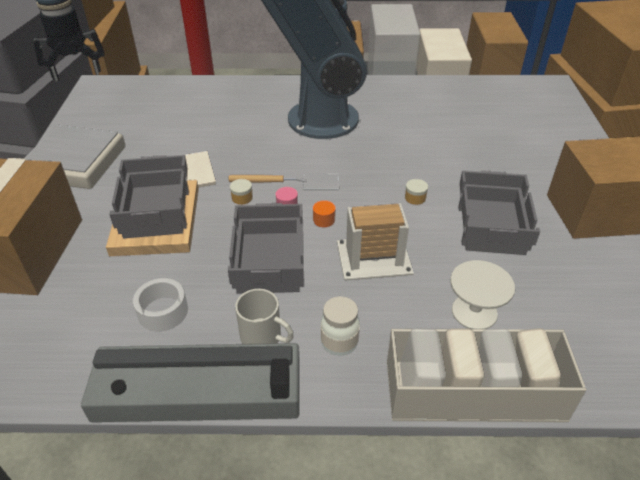

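View pics/top0.png

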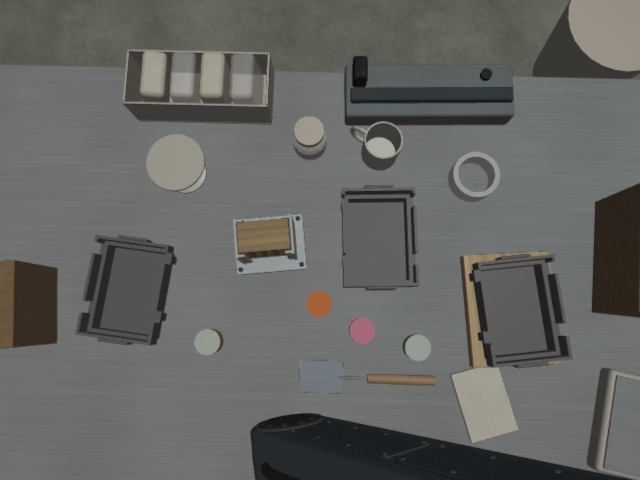

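Three totes are present: base on the riser (top view about (517,310)), middle tote about (380,237) and left tote about (128,290). The real tins are at (207,342) and (418,347), the dispenser at (265,240). Next I'll do a coarse measurement and make enlarged crops.

```bash
cat > h.py <<'E'
import numpy as np, cv2
from scipy.spatial.transform import Rotation as R
from station import manip
def ray(n,uv,z,m=None):
    m=m or manip.camera_model(n);T=m["cam_to_world"]
    uv=np.atleast_2d(uv).astype(float)
    d=np.c_[uv,np.ones(len(uv))]@np.linalg.inv(m["mtx"]).T@T[:3,:3].T
    return T[:3,3]+d*((z-T[2,3])/d[:,2])[:,None]
def proj(n,p,m=None):
    m=m or manip.camera_model(n);T=np.linalg.inv(m["cam_to_world"])
    c=np.atleast_2d(p)@T[:3,:3].T+T[:3,3];c=c@m["mtx"].T
    return c[:,:2]/c[:,2:]
def go(x,y,z,jaw=None):
    """increment (cm, rad) from here to TCP xyz with jaws along world angle jaw (deg, mod 180), tool down"""
    s=manip.sense();r=R.from_quat(s["tool_rot"]);Y=r.as_matrix()[:,1]
    d=r.inv().apply(np.array([x,y,z])-s["tcp_pos"])*100
    w=np.zeros(3)
    if jaw is not None:
        cur=np.degrees(np.arctan2(Y[1],Y[0]));a=(jaw-cur+90)%180-90
        q=s["q"][5];
        tgt=R.from_rotvec([0,0,np.radians(a)])*R.from_matrix(down(cur))
        w=(r.inv()*tgt).as_rotvec()
    print("inc",d.round(2),w.round(3),"| t",round(s["t"],1),"tcp",s["tcp_pos"].round(4),"F",s["force"].round(1),"gap",round(s["finger_gap"],3),"q6",round(s["q"][5],2))
def down(jawdeg):
    a=np.radians(jawdeg);y=np.array([np.cos(a),np.sin(a),0]);z=np.array([0,0,-1.]);return np.c_[np.cross(y,z),y,z]
E
python3 - <<'E'
from h import *
im=cv2.imread("pics/top0.png");sc=cv2.imread("pics/scene0.png")
s=manip.sense();m=manip.camera_model("wrist");T=m["cam_to_world"]
rt=R.from_quat(s["tool_rot"])
print("wrist K",m["mtx"][0],"pos in tool",rt.inv().apply(T[:3,3]-s["tcp_pos"]).round(3),"\n",(rt.inv().as_matrix()@T[:3,:3]).round(2))
# fingertips in the scene view
Y=rt.as_matrix()[:,1]
for sg in(1,-1):
  for b in(0,.013): print("tip",sg,b,proj("scene",s["tcp_pos"]+sg*.0425*Y+[0,0,b]).round(1))
print(ray("top",[[207,342],[418,348]],.04).round(3))
hsv=cv2.cvtColor(im,cv2.COLOR_BGR2HSV);g=cv2.cvtColor(im,cv2.COLOR_BGR2GRAY)
A=np.hstack([cv2.resize(im[180:372,a:a+120],None,fx=2.2,fy=2.2,interpolation=cv2.INTER_CUBIC) for a in(70,325,455)])
A=cv2.convertScaleAbs(A,alpha=1.7);cv2.imwrite("pics/totes.png",A);print(A.shape)
B=cv2.convertScaleAbs(cv2.resize(sc[20:90,20:120],None,fx=5,fy=5,interpolation=cv2.INTER_CUBIC),alpha=1.8)
cv2.imwrite("pics/tips.png",B)
E
```

```text
wrist K [420.56380958   0.         318.06742128] pos in tool [ 0.072 -0.001 -0.143] 
 [[-0.   -0.96 -0.28]
 [ 1.   -0.    0.  ]
 [-0.   -0.28  0.96]]
tip 1 0 [[60.4 83.2]]
tip 1 0.013 [[58.8 78.2]]
tip -1 0 [[97.1 77.5]]
tip -1 0.013 [[95.6 72.6]]
[[ 0.366  0.227  0.04 ]
 [ 0.367 -0.2    0.04 ]]
(422, 792, 3)
```

View pics/totes.png

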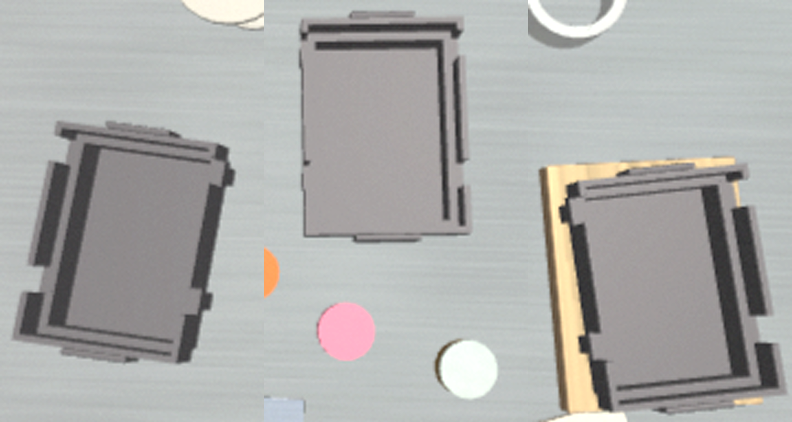

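View pics/tips.png

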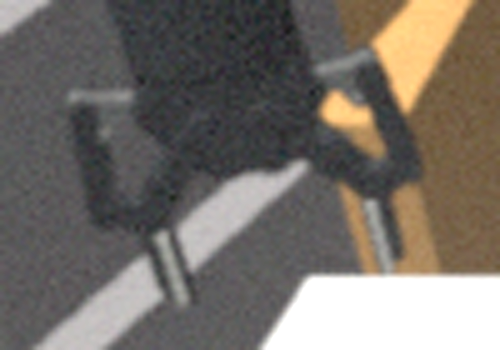

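```bash
python3 - <<'E'
from h import *
im=cv2.imread("pics/top0.png");hsv=cv2.cvtColor(im,cv2.COLOR_BGR2HSV)
print("board hsv",hsv[235,262],"tote",hsv[240,370],"rim",hsv[300,505])
print("board corners/center",ray("top",[[264,235],[237,222],[290,222],[290,250]],.128).round(3))
print("probe",ray("top",[[268,310]],0).round(3))
# rough totes: crop pts/2.2+offset -> rim corners
def C(p,a): return np.array(p)/2.2+[a,180]
for n,a,pts,z in(("left",70,[(62,122),(228,148),(185,362),(18,335)],.08),("mid",325,[(300-264,18),(463-264,18),(470-264,235),(302-264,236)],.08),("base",455,[(568-528,185),(745-528,168),(785-528,390),(600-528,410)],.11)):
    w=ray("top",C(pts,a),z)[:,:2];print(n,w.mean(0).round(3),[np.linalg.norm(w[i]-w[i-1]).round(3) for i in range(4)],w.round(3).tolist())
go(.47,.12,.35,0)
E
```

```text
board hsv [ 18  94 120] tote [ 0  5 99] rim [170   8  97]
board corners/center [[0.575 0.111 0.128]
 [0.599 0.164 0.128]
 [0.602 0.062 0.128]
 [0.548 0.06  0.128]]
probe [[0.434 0.11  0.   ]]
left [0.466 0.386] [np.float64(0.194), np.float64(0.156), np.float64(0.194), np.float64(0.152)] [[0.572, 0.452], [0.552, 0.297], [0.36, 0.322], [0.379, 0.473]]
mid [ 0.585 -0.115] [np.float64(0.201), np.float64(0.151), np.float64(0.2), np.float64(0.151)] [[0.684, -0.037], [0.688, -0.187], [0.488, -0.194], [0.482, -0.043]]
base [ 0.447 -0.384] [np.float64(0.193), np.float64(0.157), np.float64(0.192), np.float64(0.159)] [[0.533, -0.294], [0.552, -0.449], [0.362, -0.476], [0.341, -0.318]]
inc [ 48.32 -58.3  -11.83] [-1.000e-03 -2.000e-03 -1.235e+00] | t 0.1 tcp [ 0.2059 -0.5894  0.2304] F [ 0.1  0.1 -0.8] gap 0.998 q6 -0.18
```

Emit:
drive_tool([
  [0, 48.3, -58.3, -11.8, 0, 0, -1.235],
  [0, 48.3, -58.3, -11.8, 0, 0, -1.235],
  [0, 48.3, -58.3, -11.8, 0, 0, -1.235],
  [0, 48.3, -58.3, -11.8, 0, 0, -1.235],
  [0, 48.3, -58.3, -11.8, 0, 0, -1.235],
  [0, 48.3, -58.3, -11.8, 0, 0, -1.235],
  [0, 48.3, -58.3, -11.8, 0, 0, -1.235],
  [0, 48.3, -58.3, -11.8, 0, 0, -1.235],
  [0, 48.3, -58.3, -11.8, 0, 0, -1.235],
  [0, 48.3, -58.3, -11.8, 0, 0, -1.235],
  [0, 48.3, -58.3, -11.8, 0, 0, -1.235],
  [0, 48.3, -58.3, -11.8, 0, 0, -1.235],
  [0, 48.3, -58.3, -11.8, 0, 0, -1.235],
  [0, 48.3, -58.3, -11.8, 0, 0, -1.235],
  [0, 48.3, -58.3, -11.8, 0, 0, -1.235],
  [0, 48.3, -58.3, -11.8, 0, 0, -1.235],
  [0, 48.3, -58.3, -11.8, 0, 0, -1.235],
  [0, 48.3, -58.3, -11.8, 0, 0, -1.235],
  [0, 48.3, -58.3, -11.8, 0, 0, -1.235],
  [0, 48.3, -58.3, -11.8, 0, 0, -1.235],
])

```text
t: 2.1
tcp_pos: [0.4694, 0.1184, 0.3491]
tool_rot: [0.708, 0.706, -0.0, -0.0]
force: [-0.1, 0.1, 1.0]
finger_gap: 0.998
```

```bash
python3 - <<'E'
from h import *
go(.575,.112,.25,0)
print(manip.camera_model("wrist")["cam_to_world"].round(3))
print(proj("wrist",[[.575,.112,.128],[.55,.11,0]]))
im=manip.snapshot("wrist");cv2.imwrite("pics/w1.png",im[:,:,::-1])
E
```

```text
inc [-0.61 10.57  9.9 ] [-0.001  0.    -0.002] | t 2.1 tcp [0.4694 0.1184 0.3491] F [-0.1  0.1  1. ] gap 0.998 q6 0.02
[[ 1.    -0.002 -0.002  0.47 ]
 [-0.003 -0.96  -0.281  0.19 ]
 [-0.001  0.281 -0.96   0.492]
 [ 0.     0.     0.     1.   ]]
[[438.05595452 210.22912194]
 [387.05378455 189.05864714]]
```

View pics/w1.png

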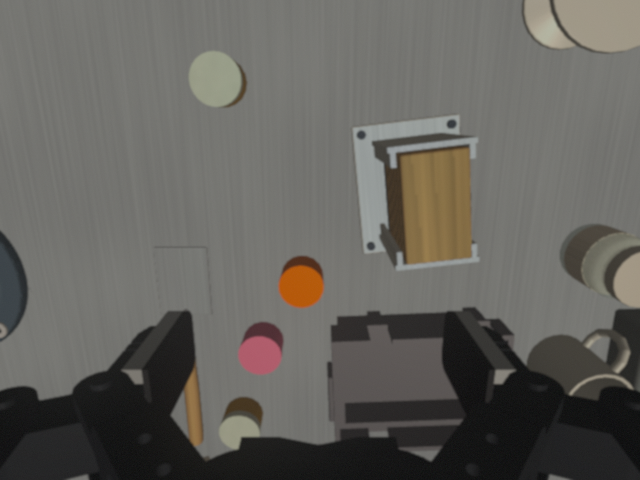

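```bash
python3 - <<'E'
from h import *
im=cv2.imread("pics/w1.png");h=cv2.cvtColor(im,cv2.COLOR_BGR2HSV)
m=cv2.inRange(h,(8,90,110),(25,255,255));m[:, :380]=0;m[280:]=0;m=cv2.morphologyEx(m,cv2.MORPH_OPEN,np.ones((5,5)))
c=max(cv2.findContours(m,0,2)[0],key=cv2.contourArea);r=cv2.minAreaRect(c)
w=ray("wrist",cv2.boxPoints(r),.128);print(w.round(4).tolist(),"c",w.mean(0).round(4))
for i in range(4):
    d=w[i]-w[i-1];print(np.linalg.norm(d).round(4),np.degrees(np.arctan2(d[1],d[0])).round(1))
# base corner holes
print("holes",ray("wrist",[[361,134],[452,124],[371,246]],.003).round(4))
go(.434,.112,.03,0)
E
```

```text
[[0.5394, 0.1625, 0.128], [0.5966, 0.1656, 0.128], [0.6121, 0.0668, 0.128], [0.5503, 0.0631, 0.128]] c [0.5746 0.1145 0.128 ]
0.0999 96.3
0.0574 3.1
0.1 -81.1
0.0618 -176.7
holes [[0.5176 0.1731 0.003 ]
 [0.6194 0.1837 0.003 ]
 [0.5333 0.0409 0.003 ]]
inc [-0.65 -3.53 31.92] [-0.001  0.    -0.002] | t 2.1 tcp [0.4695 0.1185 0.3491] F [ 0.5  0.7 -0.2] gap 0.995 q6 0.02
```

Emit:
drive_tool([
  [75, -0.6, -3.5, 31.5, 0, 0, 0],
  [75, -0.6, -3.5, 31.5, 0, 0, 0],
  [75, -0.6, -3.5, 31.5, 0, 0, 0],
  [75, -0.6, -3.5, 31.5, 0, 0, 0],
  [75, -0.6, -3.5, 31.5, 0, 0, 0],
  [75, -0.6, -3.5, 31.5, 0, 0, 0],
  [75, -0.6, -3.5, 31.5, 0, 0, 0],
  [75, -0.6, -3.5, 31.5, 0, 0, 0],
  [75, -0.6, -3.5, 31.5, 0, 0, 0],
  [75, -0.6, -3.5, 33, 0, 0, 0],
  [75, -0.6, -3.5, 34, 0, 0, 0],
  [75, -0.6, -3.5, 34.5, 0, 0, 0],
  [75, -0.6, -3.5, 34.8, 0, 0, 0],
  [75, -0.6, -3.5, 34.9, 0, 0, 0],
  [75, -0.6, -3.5, 34.9, 0, 0, 0],
])

```text
t: 3.65
tcp_pos: [0.435, 0.1136, 0.0006]
tool_rot: [0.707, 0.707, 0.0, 0.0]
force: [-0.1, 0.4, 0.3]
finger_gap: 0.705
```

Emit:
drive_tool([
  [75, 0, 0, 0.1, 0, 0, 0],
  [75, 0, 0, 0.2, 0, 0, 0],
  [75, 0, 0, 0.2, 0, 0, 0],
])

```text
t: 3.95
tcp_pos: [0.4349, 0.1135, -0.0017]
tool_rot: [0.707, 0.707, 0.0, 0.0]
force: [-0.0, 0.8, 0.5]
finger_gap: 0.708
```

Emit:
drive_tool([
  [75, 0, 0, 0.1, 0, 0, 0],
  [75, 0, 0, 0.2, 0, 0, 0],
  [75, 0, 0, 0.2, 0, 0, 0],
])

```text
t: 4.25
tcp_pos: [0.4349, 0.1135, -0.0038]
tool_rot: [0.707, 0.707, -0.0, -0.0]
force: [-0.9, 0.4, -0.7]
finger_gap: 0.705
```

Emit:
drive_tool([
  [75, 0, 0, 0.1, 0, 0, 0],
  [75, 0, 0, 0.2, 0, 0, 0],
  [75, 0, 0, 0.2, 0, 0, 0],
])

```text
t: 4.55
tcp_pos: [0.4349, 0.1135, -0.0051]
tool_rot: [0.707, 0.707, 0.0, 0.0]
force: [-0.9, -0.1, 7.3]
finger_gap: 0.708
```

Emit:
drive_tool([
  [0, 0, 0, -5, 0, 0, 0],
  [0, 0, 0, -10, 0, 0, 0],
  [0, 0, 0, -15, 0, 0, 0],
  [0, 0, 0, -19, 0, 0, 0],
  [0, 0, 5, -19, 0, 0, -0.108],
  [0, 0, 10, -19, 0, 0, -0.108],
  [0, -0.1, 14, -19, 0, 0, -0.108],
  [0, -0.1, 14, -19, 0, 0, -0.108],
  [0, -0.1, 14, -17, 0, 0, -0.108],
  [0, -0.1, 14, -14, 0, 0, -0.108],
  [0, -0.1, 14, -12.5, 0, 0, -0.108],
  [0, -0.1, 14, -11.6, 0, 0, -0.108],
  [0, -0.1, 14, -11.6, 0, 0, -0.108],
  [0, -0.1, 14, -11.6, 0, 0, -0.108],
  [0, -0.1, 14, -11.6, 0, 0, -0.108],
])

```text
t: 6.05
tcp_pos: [0.5756, 0.1126, 0.1114]
tool_rot: [0.668, 0.744, 0.001, 0.001]
force: [0.5, -0.2, 0.7]
finger_gap: 1.0
```

```bash
python3 - <<'E'
from h import *
go(.575,.1125,.111,6.2)
im=manip.snapshot("scene")[:,:,::-1];cv2.imwrite("pics/s1.png",cv2.resize(im[170:290,310:450],None,fx=4,fy=4,interpolation=cv2.INTER_CUBIC))
E
```

```text
inc [-0.   -0.06  0.04] [ 0.002  0.    -0.   ] | t 6.0 tcp [0.5756 0.1126 0.1114] F [ 0.5 -0.2  0.7] gap 1.0 q6 -0.11
```

View pics/s1.png

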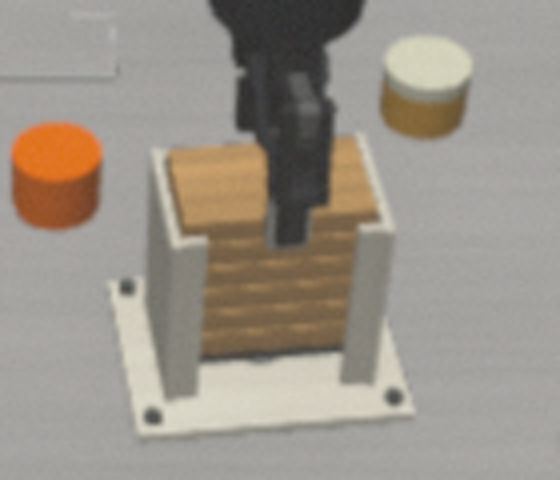

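The open fingers straddle the top board between the guides (pad at about (290,240) in the crop). I'll close and lift.

Emit:
drive_tool([
  [255, 0, 0, 0, 0, 0, 0],
  [255, 0, 0, 0, 0, 0, 0],
  [255, 0, 0, 0, 0, 0, 0],
  [255, 0, 0, 0, 0, 0, 0],
  [255, 0, 0, 0, 0, 0, 0],
  [255, 0, 0, -1, 0, 0, 0],
  [255, 0, 0, -3, 0, 0, 0],
  [255, 0, 0, -6, 0, 0, 0],
  [255, 0, 0, -11, 0, 0, 0],
  [255, 0, 0, -11, 0, 0, 0],
], force=40)

```text
t: 7.1
tcp_pos: [0.5795, 0.1127, 0.2276]
tool_rot: [0.668, 0.744, 0.005, 0.005]
force: [1.1, -0.1, -1.1]
finger_gap: 0.685
```

```bash
python3 - <<'E'
from h import *
go(.447,-.384,.22,7.5)
E
```

```text
inc [-47.95 -18.55   0.56] [ 0.015  0.002 -0.023] | t 7.1 tcp [0.5795 0.1127 0.2276] F [ 1.1 -0.1 -1.1] gap 0.685 q6 -0.11
```

Emit:
drive_tool([
  [255, -48, -18.1, 0, 0, 0, -0.023],
  [255, -48, -18.1, 0, 0, 0, -0.023],
  [255, -48, -18.1, 0, 0, 0, -0.023],
  [255, -48, -18.1, 0, 0, 0, -0.023],
  [255, -48, -18.1, 0, 0, 0, -0.023],
  [255, -48, -18.1, 0, 0, 0, -0.023],
  [255, -48, -18.1, 0, 0, 0, -0.023],
  [255, -48, -18.1, 0, 0, 0, -0.023],
  [255, -48, -18.1, 0, 0, 0, -0.023],
  [255, -48, -18.1, 0, 0, 0, -0.023],
  [255, -48, -18.1, 0, 0, 0, -0.023],
  [255, -48, -18.1, 0, 0, 0, -0.023],
  [255, -48, -18.1, 0, 0, 0, -0.023],
  [255, -48, -18.1, 0, 0, 0, -0.023],
  [255, -48, -18.1, 0, 0, 0, -0.023],
])

```text
t: 8.6
tcp_pos: [0.4472, -0.3822, 0.2204]
tool_rot: [0.658, 0.753, 0.0, -0.0]
force: [-0.4, 0.5, -1.5]
finger_gap: 0.69
```

```bash
python3 - <<'E'
from h import *
go(.447,-.384,.22,7.5)
im=manip.snapshot("wrist")[:,:,::-1];cv2.imwrite("pics/w2.png",im)
c,s=np.cos(np.radians(7.5)),np.sin(np.radians(7.5));A=np.array([[c,-s],[s,c]])
print(proj("wrist",[[*(np.array([.447,-.384])+A@p),.11] for p in([.1,.075],[-.1,.075],[-.1,-.075],[.1,-.075])]).round(0).tolist())
E
```

```text
inc [-0.18 -0.04  0.04] [-0.    -0.001  0.002] | t 8.6 tcp [ 0.4472 -0.3822  0.2204] F [-0.4  0.5 -1.5] gap 0.69 q6 -1.03
[[491.0, 116.0], [145.0, 115.0], [170.0, 346.0], [465.0, 347.0]]
```

View pics/w2.png

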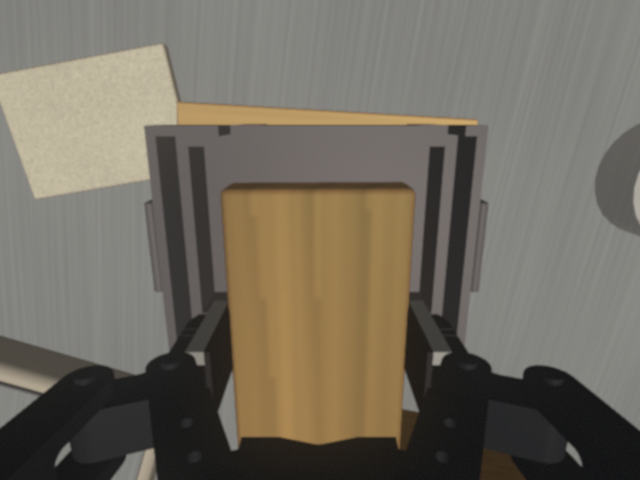

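Wrist view: the board is held squarely over the base tote. The rim's far edge runs (147,126)–(486,126), about 5 mm nearer −y than predicted. The gap marks at cols 224 and 457 confirm that base +x points along world +x. I'll lower the board.

Emit:
drive_tool([
  [255, -0.5, 0, 5, 0, 0, 0],
  [255, -0.5, 0, 10, 0, 0, 0],
  [255, -0.5, 0, 14, 0, 0, 0],
  [255, -0.5, 0, 16, 0, 0, 0],
  [255, -0.5, 0, 17.5, 0, 0, 0],
  [255, -0.5, 0, 18.2, 0, 0, 0],
  [255, -0.5, 0, 18.5, 0, 0, 0],
  [255, -0.5, 0, 18.5, 0, 0, 0],
  [50, -0.5, 0, 18.5, 0, 0, 0],
  [50, -0.5, 0, 18.5, 0, 0, 0],
  [0, -0.5, 0, 18.5, 0, 0, 0],
  [0, -0.5, 0, 15, 0, 0, 0],
  [0, -0.5, 0, 10, 0, 0, 0],
  [0, -0.5, 0, 5, 0, 0, 0],
  [0, -0.5, 0, 0, 0, 0, 0],
  [0, 4.5, 0, -5, 0, 0, 0],
  [0, 7, 0, -10, 0, 0, 0],
  [0, 7, 0, -10, 0, 0, 0],
  [0, 7, 0, -10, 0, 0, 0],
])

```text
t: 10.55
tcp_pos: [0.4386, -0.3143, 0.3249]
tool_rot: [0.659, 0.752, -0.0, 0.004]
force: [0.5, -0.3, -0.1]
finger_gap: 0.996
```

```bash
python3 - <<'E'
from h import *
go(.575,.1125,.22,6.2)
print(manip.camera_model("wrist")["cam_to_world"][:3,3])
im=manip.snapshot("wrist")[:,:,::-1];cv2.imwrite("pics/w3.png",im)
cv2.imwrite("pics/w3c.png",cv2.convertScaleAbs(im,alpha=1.5))
E
```

```text
inc [40.57 19.12 10.31] [0.005 0.007 0.025] | t 10.6 tcp [ 0.4386 -0.3143  0.3249] F [ 0.5 -0.3 -0.1] gap 0.996 q6 -0.96
[ 0.4283103  -0.24197382  0.46782548]
```

View pics/w3c.png

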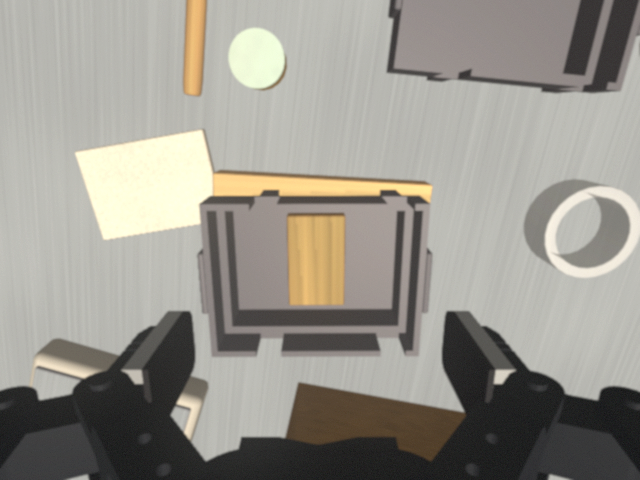

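```bash
python3 - <<'E'
from h import *
P=[[201,199],[430,200],[419,357],[211,357]]
w=ray("wrist",P,.11)[:,:2];print(w.round(4).tolist(),w.mean(0).round(4))
for i in range(4):
    d=w[i]-w[i-1];print(np.linalg.norm(d).round(4),np.degrees(np.arctan2(d[1],d[0])).round(1))
b=ray("wrist",[[289,214],[344,214],[344,305],[289,305]],.051)[:,:2];print("board",b.mean(0).round(4),b.round(3).tolist())
# edges strengths along columns / rows
g=cv2.imread("pics/w3.png",0).astype(int)
print("col330 rows185-225",g[185:222,300]);print("rows 318-365",g[318:366,330]);print("row 230 cols190-240",g[230,190:225]," right",g[230,405:440])
E
```

```text
[[0.3385, -0.3231], [0.5331, -0.2983], [0.5542, -0.4498], [0.3561, -0.4758]] [ 0.4455 -0.3867]
0.1537 96.6
0.1962 7.3
0.153 -82.1
0.1998 -172.5
board [ 0.4464 -0.3863] [[0.412, -0.34], [0.467, -0.333], [0.482, -0.432], [0.424, -0.44]]
col330 rows185-225 [149 151 151 151 150 148 145 143 140 133 113  78  52  47  48  48  50  54
  72  90 100 101 103 102 102 101 100  89  71  62  77  97 114 122 122 123
 122]
rows 318-365 [ 45  44  46  44  46  46  48  60  80  93  97  97  96  95  86  67  51  44
  46  45  44  44  46  45  45  44  45  45  44  45  45  49  63  80  91  95
  96  96 106 115 119 119 119 119 119 120 120 119]
row 230 cols190-240 [127 127 123 125 125 125 124 124 123 123 116 106  98  94  95  96  94  84
  69  58  55  55  53  53  54  55  59  74  89  95  96  94  95  95  93]  right [104 106 107 107 106 104  96  75  54  42  43  43  42  41  44  57  80  98
 105 107 107 106 109 117 123 126 126 124 125 125 124 125 124 125 125]
```

Emit:
drive_tool([
  [0, 40.4, 19.1, 10, 0, 0, 0.023],
  [0, 40.4, 19.1, 10, 0, 0, 0.023],
  [0, 40.4, 19.1, 10, 0, 0, 0.023],
  [0, 40.4, 19.1, 10, 0, 0, 0.023],
  [0, 40.4, 19.1, 10, 0, 0, 0.023],
  [0, 40.4, 19.1, 10, 0, 0, 0.023],
  [0, 40.4, 19.1, 10, 0, 0, 0.023],
  [0, 40.4, 19.1, 10, 0, 0, 0.023],
  [0, 40.4, 19.1, 10, 0, 0, 0.023],
  [0, 40.4, 19.1, 10, 0, 0, 0.023],
  [0, 40.4, 19.1, 10, 0, 0, 0.023],
  [0, 40.4, 19.1, 10, 0, 0, 0.023],
  [0, 40.4, 19.1, 10, 0, 0, 0.023],
  [0, 40.4, 19.1, 14, 0, 0, 0.023],
  [0, 40.4, 19.1, 18, 0, 0, 0.023],
  [0, 40.4, 19.1, 20, 0, 0, 0.023],
  [0, 40.4, 19.1, 20.9, 0, 0, 0.023],
  [0, 40.4, 19.1, 20.9, 0, 0, 0.023],
  [0, 40.4, 19.1, 20.9, 0, 0, 0.023],
  [0, 40.4, 19.1, 20.9, 0, 0, 0.023],
])

```text
t: 12.6
tcp_pos: [0.5754, 0.1104, 0.113]
tool_rot: [0.668, 0.744, 0.001, 0.001]
force: [-0.7, -0.3, 0.4]
finger_gap: 1.004
```

Emit:
drive_tool([
  [0, 0.2, 0, 0.15, 0, 0, 0],
  [255, 0.2, 0, 0.15, 0, 0, 0],
  [255, 0.2, 0, 0.15, 0, 0, 0],
  [255, 0.2, 0, 0.15, 0, 0, 0],
  [255, 0.2, 0, 0.15, 0, 0, 0],
  [255, 0.2, 0, 0.15, 0, 0, 0],
  [255, 0.2, 0, -1, 0, 0, 0],
  [255, 0.2, 0, -3, 0, 0, 0],
  [255, 0.2, 0, -6, 0, 0, 0],
  [255, 0.2, 0, -10.5, 0, 0, 0],
  [255, 0.2, 0, -10.5, 0, 0, 0],
  [255, 0.2, 0, -10.5, 0, 0, 0],
])

```text
t: 13.8
tcp_pos: [0.5744, 0.1127, 0.2181]
tool_rot: [0.668, 0.744, 0.001, 0.001]
force: [-0.8, -0.1, -1.1]
finger_gap: 0.691
```

Emit:
drive_tool([
  [255, -48.2, -18.3, 0, 0, 0, -0.02],
  [255, -48.2, -18.3, 0, 0, 0, -0.02],
  [255, -48.2, -18.3, 0, 0, 0, -0.02],
  [255, -48.2, -18.3, 0, 0, 0, -0.02],
  [255, -48.2, -18.3, 0, 0, 0, -0.02],
  [255, -48.2, -18.3, 0, 0, 0, -0.02],
  [255, -48.2, -18.3, 0, 0, 0, -0.02],
  [255, -48.2, -18.3, 0, 0, 0, -0.02],
  [255, -48.2, -18.3, 0, 0, 0, -0.02],
  [255, -48.2, -18.3, 0, 0, 0, -0.02],
  [255, -48.2, -18.3, 0, 0, 0, -0.02],
  [255, -48.2, -18.3, 0, 0, 0, -0.02],
  [255, -48.2, -18.3, 0, 0, 0, -0.02],
  [255, -48.2, -18.3, 0, 0, 0, -0.02],
  [255, -48.2, -18.3, 0, 0, 0, -0.02],
])

```text
t: 15.3
tcp_pos: [0.4444, -0.3841, 0.2161]
tool_rot: [0.66, 0.752, 0.0, -0.001]
force: [0.4, 0.1, -0.4]
finger_gap: 0.687
```

```bash
python3 - <<'E'
from h import *
go(.4455,-.387,.052,7.3)
E
```

```text
inc [-0.33  0.08 16.41] [-0.    -0.001  0.003] | t 15.3 tcp [ 0.4444 -0.3841  0.2161] F [ 0.4  0.1 -0.4] gap 0.687 q6 -1.03
```

Emit:
drive_tool([
  [255, -0.3, 0.1, 5, 0, 0, 0],
  [255, -0.3, 0.1, 10, 0, 0, 0],
  [255, -0.3, 0.1, 14, 0, 0, 0],
  [255, -0.3, 0.1, 15.5, 0, 0, 0],
  [255, -0.3, 0.1, 16.1, 0, 0, 0],
  [255, -0.3, 0.1, 16.4, 0, 0, 0],
  [255, -0.3, 0.1, 16.4, 0, 0, 0],
  [255, -0.3, 0.1, 16.4, 0, 0, 0],
  [50, -0.3, 0.1, 16.4, 0, 0, 0],
  [50, -0.3, 0.1, 16.4, 0, 0, 0],
  [0, -0.3, 0.1, 16.4, 0, 0, 0],
  [0, -0.3, 0.1, 13, 0, 0, 0],
  [0, -0.3, 0.1, 8, 0, 0, 0],
  [0, -0.3, 0.1, 3, 0, 0, 0],
  [0, 2, 0, -2, 0, 0, 0],
  [0, 6, 0, -7, 0, 0, 0],
  [0, 7, 0, -10, 0, 0, 0],
  [0, 7, 0, -10, 0, 0, 0],
  [0, 7, 0, -10, 0, 0, 0],
])

```text
t: 17.2
tcp_pos: [0.4353, -0.3167, 0.318]
tool_rot: [0.66, 0.751, -0.0, 0.002]
force: [0.5, -0.0, 0.1]
finger_gap: 1.001
```

```bash
python3 - <<'E'
from h import *
im=manip.snapshot("wrist")[:,:,::-1];cv2.imwrite("pics/w4.png",im)
h=cv2.cvtColor(im,cv2.COLOR_BGR2HSV);m=cv2.inRange(h,(8,90,110),(25,255,255));m[:205]=0;m[320:]=0;m[:,:240]=0;m[:,390:]=0
c=max(cv2.findContours(m,0,2)[0],key=cv2.contourArea);r=cv2.minAreaRect(c);w=ray("wrist",cv2.boxPoints(r),.067);print(r,w.mean(0).round(4),[np.linalg.norm(w[i]-w[i-1]).round(4) for i in range(4)])
# current mid-tote check from the top camera
t=manip.snapshot("top")[:,:,::-1];cv2.imwrite("pics/t4.png",t)
a=cv2.imread("pics/top0.png").astype(int);d=np.abs(a-t).sum(2)>60
for n,(x0,x1,y0,y1) in dict(left=(75,180,230,350),mid=(335,425,180,295)).items(): print(n,d[y0:y1,x0:x1].sum())
go(.585,-.115,.3,1.8)
E
```

```text
((318.5, 267.5), (93.0, 61.0), 90.0) [ 0.4442 -0.3877  0.067 ] [np.float64(0.098), np.float64(0.0585), np.float64(0.098), np.float64(0.0625)]
left 5866
mid 0
inc [18.07 17.5   1.53] [-0.001 -0.001  0.096] | t 17.3 tcp [ 0.4345 -0.3166  0.3153] F [ 0.8 -0.   0.4] gap 1.001 q6 -0.97
```

View now.

Emit:
drive_tool([
  [0, 25, 17.5, 2, 0, 0, 0.096],
  [0, 25, 17.5, 2, 0, 0, 0.096],
  [0, 25, 17.5, 2, 0, 0, 0.096],
  [0, 25, 17.5, 2, 0, 0, 0.096],
  [0, 25, 17.5, 2, 0, 0, 0.096],
  [0, 25, 17.5, 2, 0, 0, 0.096],
  [0, 25, 17.5, 2, 0, 0, 0.096],
  [0, 25, 17.5, 2, 0, 0, 0.096],
  [0, 25, 17.5, 2, 0, 0, 0.096],
  [0, 25, 17.5, 2, 0, 0, 0.096],
])

```text
t: 18.3
tcp_pos: [0.5761, -0.0482, 0.2957]
tool_rot: [0.697, 0.717, -0.001, -0.0]
force: [-0.1, -0.2, 0.1]
finger_gap: 0.999
```

```bash
python3 - <<'E'
from h import *
go(.485,-.118,.2,1.8)
m=manip.camera_model("wrist");im=manip.snapshot("wrist")[:,:,::-1];cv2.imwrite("pics/w5.png",im);np.savez("w5.npz",**m)
cv2.imwrite("pics/w5c.png",cv2.convertScaleAbs(im,alpha=1.5))
E
```

```text
inc [-6.71 -9.29  9.58] [-0.001  0.    -0.002] | t 18.3 tcp [ 0.5761 -0.0482  0.2957] F [-0.1 -0.2  0.1] gap 0.999 q6 -0.31
```

View pics/w5c.png

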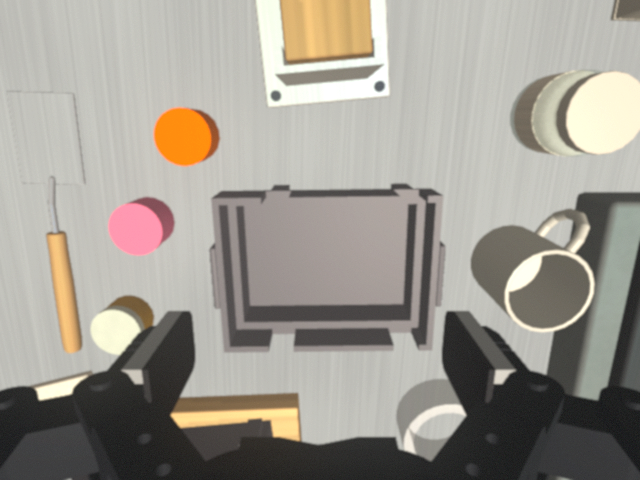

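```bash
python3 - <<'E'
from h import *
m=dict(np.load("w5.npz"))
P=[[214,197],[441,196],[434,350],[223,351]]
w=ray("wrist",P,.08,m)[:,:2];print(w.round(4).tolist(),w.mean(0).round(4))
for i in range(4):
    d=w[i]-w[i-1];print(np.linalg.norm(d).round(4),np.degrees(np.arctan2(d[1],d[0])).round(1))
print("blocks",ray("wrist",[[211.5,244],[213.5,306],[445,241],[440,305]],.08,m).round(4).tolist())
g=cv2.imread("pics/w5.png",0).astype(int)
print("rows182-212 c330",g[182:213,340]);print("rows335-358",g[335:358,330]);print("row275 L",g[275,203:230]," R",g[275,425:452])
go(.485,-.118,.2,1.8)
E
```

```text
[[0.4855, -0.0442], [0.6812, -0.0375], [0.6911, -0.1869], [0.4881, -0.1942]] [ 0.5865 -0.1157]
0.15 91.0
0.1958 1.9
0.1498 -86.2
0.2032 -178.0
blocks [[0.4815, -0.0867, 0.08], [0.4809, -0.147, 0.08], [0.6893, -0.0777, 0.08], [0.6917, -0.1397, 0.08]]
rows182-212 c330 [131 131 131 131 131 129 120  98  67  51  50  50  51  56  74  95 106 109
 110 110 109 109 108 108 108 109 108 110 108 109 109]
rows335-358 [ 46  47  48  47  47  47  48  47  48  54  69  87  97 100 100 103 113 123
 127 127 126 126 126]
row275 L [128 127 126 127 130 131 131 124 111  96  92 100 101  96  93  95  95  96
  96  94  86  71  59  54  53  52  54]  R [ 42  43  43  44  50  68  91 105 107 108 109 103  96  86  91  97  97 102
 114 126 131 128 128 128 129 129 128]
inc [-6.71 -9.31  9.61] [-0.001  0.    -0.002] | t 18.4 tcp [ 0.5761 -0.0482  0.296 ] F [ 0.2  0.3 -0.5] gap 0.998 q6 -0.31
```

Emit:
drive_tool([
  [105, -6.8, -9.15, 5, 0, 0, 0],
  [105, -6.8, -9.15, 9, 0, 0, 0],
  [105, -6.8, -9.15, 13, 0, 0, 0],
  [105, -6.8, -9.15, 17, 0, 0, 0],
  [105, -6.8, -9.15, 21, 0, 0, 0],
  [105, -6.8, -9.15, 23.5, 0, 0, 0],
  [105, -6.8, -9.15, 24.4, 0, 0, 0],
  [105, -6.8, -9.15, 24.4, 0, 0, 0],
  [105, -6.8, -9.15, 24.4, 0, 0, 0],
], force=100)

```text
t: 19.25
tcp_pos: [0.4885, -0.1184, 0.0537]
tool_rot: [0.696, 0.718, 0.0, 0.001]
force: [-0.4, -0.3, 0.9]
finger_gap: 0.591
```

```bash
python3 - <<'E'
from h import *
go(.4865,-.119,.052,2)
E
```

```text
inc [-0.06 -0.2   0.17] [ 0.003  0.001 -0.004] | t 19.2 tcp [ 0.4885 -0.1184  0.0537] F [-0.4 -0.3  0.9] gap 0.591 q6 -0.49
```

Close, check, and lift a little.

Emit:
drive_tool([
  [255, 0, -0.1, 0.1, 0, 0, 0],
  [255, 0, -0.1, 0.1, 0, 0, 0],
  [255, 0, -0.1, 0.1, 0, 0, 0],
  [255, 0, -0.1, 0.1, 0, 0, 0],
  [255, 0, -0.1, 0.1, 0, 0, 0],
  [255, 0, -0.1, 0.1, 0, 0, 0],
  [255, 0, -0.1, 0.1, 0, 0, 0],
  [255, 0, -0.1, -0.5, 0, 0, 0],
  [255, 0, -0.1, -1.5, 0, 0, 0],
  [255, 0, -0.1, -3, 0, 0, 0],
  [255, 0, -0.1, -6, 0, 0, 0],
  [255, 0, -0.1, -10, 0, 0, 0],
  [255, 0, -0.1, -14, 0, 0, 0],
  [255, 0, -0.1, -18, 0, 0, 0],
  [255, 0, -0.1, -22, 0, 0, 0],
  [255, 0, -0.1, -22, 0, 0, 0],
  [255, 0, -0.1, -22, 0, 0, 0],
], force=100)

```text
t: 20.95
tcp_pos: [0.4858, -0.1171, 0.2731]
tool_rot: [0.696, 0.718, 0.0, 0.0]
force: [-0.4, -0.0, -3.3]
finger_gap: 0.124
```

```bash
python3 - <<'E'
from h import *
go(.5447,-.3758,.28,-172.7)
s=manip.sense();print(s["ft_torque"])
E
```

```text
inc [-26.05   5.05  -0.67] [ 0.001  0.001 -0.095] | t 20.9 tcp [ 0.4858 -0.1171  0.2731] F [-0.4 -0.  -3.3] gap 0.124 q6 -0.49
[0.06384623 0.32602638 0.03301433]
```

Emit:
drive_tool([
  [255, -3, 0.5, -1, 0, 0, 0.15],
  [255, -6, 1, -1, 0, 0, 0.3],
  [255, -9, 1.5, -1, 0, 0, 0.45],
  [255, -12, 2, -1, 0, 0, 0.6],
  [255, -15, 2.5, -1, 0, 0, 0.75],
  [255, -18, 3, -1, 0, 0, 0.9],
  [255, -21, 3.5, -1, 0, 0, 1.05],
  [255, -23, 4, -1, 0, 0, 1.2],
  [255, -25, 4.5, -1, 0, 0, 1.35],
  [255, -26, 5, -1, 0, 0, 1.5],
  [255, -26, 5, -1, 0, 0, 1.65],
  [255, -26, 5, -1, 0, 0, 1.8],
  [255, -26, 5, -1, 0, 0, 1.95],
  [255, -26, 5, -1, 0, 0, 2.1],
  [255, -26, 5, -1, 0, 0, 2.25],
  [255, -26, 5, -1, 0, 0, 2.4],
  [255, -26, 5, -1, 0, 0, 2.55],
  [255, -26, 5, -1, 0, 0, 2.55],
  [255, -26, 5, -1, 0, 0, 2.55],
])

```text
t: 22.85
tcp_pos: [0.5441, -0.375, 0.28]
tool_rot: [0.891, -0.455, -0.002, -0.001]
force: [-0.5, 0.0, -2.8]
finger_gap: 0.117
```

```bash
python3 - <<'E'
from h import *
go(.5447,-.3758,.25,-172.7)
E
```

```text
inc [ 0.11 -0.    3.  ] [0.001 0.004 0.499] | t 22.9 tcp [ 0.5441 -0.375   0.28  ] F [-0.5  0.  -2.8] gap 0.117 q6 1.74
```

Emit:
drive_tool([
  [255, 0.1, 0, 0, 0, 0, 0.15],
  [255, 0.1, 0, 0, 0, 0, 0.3],
  [255, 0.1, 0, 0, 0, 0, 0.45],
  [255, 0.1, 0, 2, 0, 0, 0.498],
  [255, 0.1, 0, 5, 0, 0, 0.498],
  [255, 0.1, 0, 8, 0, 0, 0.498],
  [255, 0.1, 0, 10, 0, 0, 0.498],
  [255, 0.1, 0, 10.5, 0, 0, 0.498],
  [255, 0.1, 0, 10.5, 0, 0, 0.498],
  [255, 0.1, 0, 10.5, 0, 0, 0.498],
  [255, 0.1, 0, 10.5, 0, 0, 0.498],
])

```text
t: 23.95
tcp_pos: [0.5461, -0.3773, 0.179]
tool_rot: [0.75, -0.661, 0.002, 0.0]
force: [-0.1, -0.3, -2.6]
finger_gap: 0.116
```

```bash
python3 - <<'E'
from h import *
go(.5447,-.3758,.156,-172.7)
m=manip.camera_model("wrist");np.savez("w6.npz",**m)
w=manip.snapshot("wrist")[:,:,::-1];s=manip.snapshot("scene")[:,:,::-1]
cv2.imwrite("pics/w6.png",w)
cv2.imwrite("pics/c6.png",np.hstack([cv2.resize(w,(440,330)),cv2.resize(s[130:270,80:230],(353,330),interpolation=cv2.INTER_CUBIC)]))
E
```

```text
inc [-0.17  0.13  2.3 ] [-0.002 -0.003 -0.001] | t 23.9 tcp [ 0.5461 -0.3773  0.179 ] F [-0.1 -0.3 -2.6] gap 0.116 q6 2.24
```

View pics/c6.png

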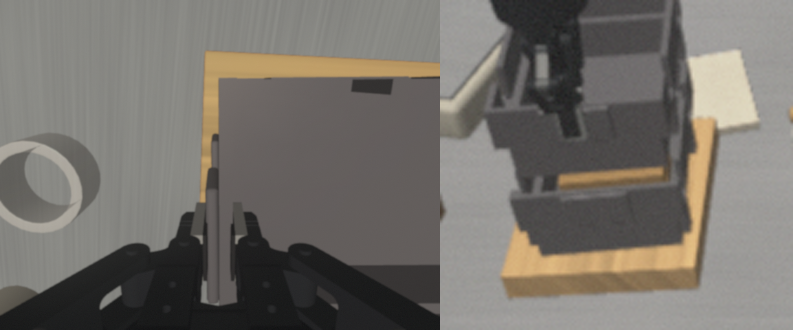

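```bash
python3 - <<'E'
from h import *
m=dict(np.load("w6.npz"));g=cv2.imread("pics/w6.png",0).astype(int)
for r in (185,205,225): print(r,g[r,295:335])
for c in (309,312,315): print(c,g[180:270:1,c])
E
```

```text
185 [140 148 149 150 149 150 150 150 151 151 151 150 150 151 149 151 151 150
 152 151 151 146 131 113 105 104 106 104 104 105 104 104 105 104 105 104
 104 105 103 104]
205 [155 158 160 159 158 160 159 159 159 160 156 144 117  87  78  80  82  82
  81  78  74  68  68  84  98 104 103 104 103 103 104 104 103 102 103 102
 104 102 102 103]
225 [141 143 143 142 142 142 142 143 141 141 140 128 110  96  96 101 102 100
  98  97  91  84  78  86  97 101 102 102 102 101 101 101 101 101 101 101
 102 100 101 101]
309 [150 150 150 152 151 149 150 148 149 147 146 146 147 145 137 121 102  88
  80  76  74  70  69  68  70  78  87  93  97  97  97  98  98  97  97  98
  97  97  97  96  96  97  97  96  96  96  96  96  96  95  95  95  95  95
  94  94  94  94  93  93  94  94  88  77  66  58  59  60  60  60  60  60
  61  59  60  60  60  61  61  61  60  60  60  60  61  59  59  61  59  60]
312 [150 151 152 152 152 150 151 148 148 148 147 146 144 131 105  75  60  61
  62  63  61  62  60  63  70  82  92  97 100 100 101 100 102 100 101 101
 101 101 100 100 101 101 101 101 100 100 100 100 100 100 100 101 100  99
  99 100 100  99 100  99 101  97  94  82  66  58  58  56  59  56  57  58
  58  57  58  57  58  59  59  58  58  57  59  58  57  58  57  58  57  58]
315 [150 151 151 151 151 151 150 149 147 148 147 147 144 135 110  78  61  58
  58  58  57  57  58  58  62  74  85  87  90  90  90  90  91  91  91  91
  91  91  90  91  91  91  92  91  92  91  92  91  91  91  90  91  91  91
  91  92  91  92  91  92  91  91  90  85  72  62  54  54  54  53  54  53
  53  54  54  53  53  53  52  53  52  52  53  53  51  54  52  53  53  53]
```

```bash
python3 - <<'E'
from h import *
m=dict(np.load("w6.npz"));g=cv2.imread("pics/w6.png",0).astype(int)
for c in (305,308,312): print(c,g[262:310:1,c])
print(g[290,285:345]); print(g[330,285:345])
print("base blk y-edge",ray("x",[312,204.5],.11,m).round(4)," outer face x col307.5,r205",ray("x",[307.5,210],.11,m).round(4))
for r in (275,280,285): print("held",r,ray("x",[308,r],.207,m).round(4))
E
```

```text
305 [62 61 61 62 61 63 63 63 61 61 62 68 72 79 87 91 94 95 96 97 97 99 99 98
 98 99 98 98 98 98 97 97 97 97 98 97 98 97 98 97 98 97 97 97 97 97 97 96]
308 [61 60 60 60 58 61 61 61 60 60 61 66 72 79 86 91 92 94 95 96 96 97 97 96
 96 96 96 96 96 97 96 96 95 97 97 98 97 97 96 96 96 96 96 95 96 95 95 96]
312 [59 58 57 58 57 58 57 58 58 58 59 62 69 76 83 87 89 90 89 91 90 91 90 92
 91 90 91 91 90 90 92 89 90 91 90 91 92 90 91 91 91 92 90 91 90 91 91 92]
[133 132 134 135 136 138 145 153 158 159 160 158 152 133 101  87  89  92
  95  97  98  98  97  96  96  96  93  90  86  82  75  69  68  79  93  98
  97  98  96  97  97  97  96  97  96  97  96  97  97  97  97  97  97  97
  98  97  97  95  97  97]
[79 79 79 79 78 79 79 78 80 75 66 48 37 33 33 41 59 79 89 94 96 96 96 95
 94 93 94 91 88 84 77 71 67 73 85 93 96 96 95 95 96 95 95 96 95 95 96 96
 94 86 68 44 33 32 34 44 63 74 78 78]
base blk y-edge [[ 0.5529 -0.405   0.11  ]]  outer face x col307.5,r205 [[ 0.5549 -0.4018  0.11  ]]
held 275 [[ 0.5524 -0.4031  0.207 ]]
held 280 [[ 0.5522 -0.4016  0.207 ]]
held 285 [[ 0.552 -0.4    0.207]]
```

Emit:
drive_tool([
  [255, 0.2, 0, 0.3, 0, 0, 0],
  [255, 0.2, 0, 0.8, 0, 0, 0],
  [255, 0.2, 0, 1.2, 0, 0, 0],
  [255, 0.2, 0, 1.5, 0, 0, 0],
  [255, 0.2, 0, 1.7, 0, 0, 0],
  [255, 0.2, 0, 1.9, 0, 0, 0],
  [255, 0.2, 0, 1.9, 0, 0, 0],
  [255, 0.2, 0, 1.9, 0, 0, 0],
])

```text
t: 24.85
tcp_pos: [0.5456, -0.3785, 0.1583]
tool_rot: [0.75, -0.661, 0.0, 0.0]
force: [0.2, -0.1, -2.8]
finger_gap: 0.123
```

```bash
python3 - <<'E'
from h import *
go(.5461,-.3793,.1555,-172.7);print(manip.sense()["ft_torque"])
E
```

```text
inc [ 0.08 -0.04  0.28] [-0.    -0.    -0.002] | t 24.9 tcp [ 0.5456 -0.3785  0.1583] F [ 0.2 -0.1 -2.8] gap 0.123 q6 2.24
[-0.01093853 -0.29040529 -0.03614764]
```

Emit:
drive_tool([
  [255, 0, 0, 0.1, 0, 0, 0],
  [255, 0, 0, 0.2, 0, 0, 0],
  [255, 0, 0, 0.3, 0, 0, 0],
  [255, 0, 0, 0.3, 0, 0, 0],
])

```text
t: 25.25
tcp_pos: [0.5458, -0.3786, 0.1559]
tool_rot: [0.75, -0.661, 0.0, 0.0]
force: [1.1, -0.0, 0.9]
finger_gap: 0.119
```

```bash
python3 - <<'E'
from h import *
go(.5461,-.3793,.1555,-172.7);print(manip.sense()["ft_torque"])
E
```

```text
inc [ 0.07 -0.02  0.04] [-0.001 -0.001 -0.002] | t 25.2 tcp [ 0.5458 -0.3786  0.1559] F [ 1.1 -0.   0.9] gap 0.119 q6 2.24
[ 0.16537026 -0.05662644 -0.05123367]
```

Emit:
drive_tool([
  [180, 0, 0, 0, 0, 0, 0],
  [180, 0, 0, 0, 0, 0, 0],
  [105, 0, 0, 0, 0, 0, 0],
  [105, 0, 0, 0, 0, 0, 0],
  [105, 0, 0, -2, 0, 0, 0],
  [105, 0, 0, -6, 0, 0, 0],
  [60, 0, 0, -11, 0, 0, 0],
  [0, 0, 1, -16, 0, 0, -0.15],
  [0, -3, 2, -20, 0, 0, -0.3],
  [0, -6, 2, -20, 0, 0, -0.45],
  [0, -10, 2, -20, 0, 0, -0.6],
  [0, -14, 2, -20, 0, 0, -0.75],
  [0, -18, 2, -20, 0, 0, -0.9],
  [0, -22, 2, -20, 0, 0, -1.05],
  [0, -26, 2, -20, 0, 0, -1.2],
  [0, -30, 2, -20, 0, 0, -1.35],
  [0, -30, 2, -20, 0, 0, -1.5],
  [0, -30, 2, -20, 0, 0, -1.5],
  [0, -30, 2, -20, 0, 0, -1.5],
])

```text
t: 27.15
tcp_pos: [0.4882, -0.0836, 0.3555]
tool_rot: [1.0, 0.026, 0.0, 0.0]
force: [0.8, -0.3, -0.1]
finger_gap: 0.999
```

```bash
python3 - <<'E'
from h import *
s=manip.sense();r=R.from_quat(s["tool_rot"]);print("q",s["q"].round(2))
go(.575,.1125,.2,6.2)
t=manip.snapshot("top")[:,:,::-1];cv2.imwrite("pics/t7.png",t)
sc=manip.snapshot("scene")[:,:,::-1]
A=[cv2.resize(t[220:400,440:600],(352,396),interpolation=cv2.INTER_CUBIC),cv2.resize(sc[110:270,80:230],(371,396),interpolation=cv2.INTER_CUBIC)]
cv2.imwrite("pics/c7.png",cv2.convertScaleAbs(np.hstack(A),alpha=1.5))
E
```

```text
q [-0.4   0.21  1.58 -0.    1.35  1.12]
inc [  9.67 -19.15  15.55] [ 0.000e+00 -1.000e-03  1.514e+00] | t 27.1 tcp [ 0.4882 -0.0836  0.3555] F [ 0.8 -0.3 -0.1] gap 0.999 q6 1.12
```

View pics/c7.png

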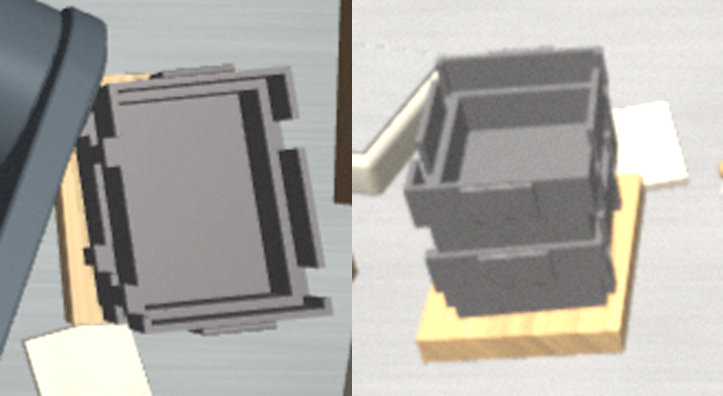

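Emit:
drive_tool([
  [0, 4, -5, 3, 0, 0, -0.15],
  [0, 7, -10, 6, 0, 0, -0.3],
  [0, 9.67, -15, 9, 0, 0, -0.45],
  [0, 9.67, -19.15, 11, 0, 0, -0.6],
  [0, 9.67, -19.15, 11, 0, 0, -0.75],
  [0, 9.67, -19.15, 11, 0, 0, -0.9],
  [0, 9.67, -19.15, 11, 0, 0, -1.05],
  [0, 9.67, -19.15, 11, 0, 0, -1.2],
  [0, 9.67, -19.15, 11, 0, 0, -1.35],
  [0, 9.67, -19.15, 11, 0, 0, -1.5],
  [0, 9.67, -19.15, 12, 0, 0, -1.628],
  [0, 9.67, -19.15, 14, 0, 0, -1.628],
  [0, 9.67, -19.15, 18, 0, 0, -1.628],
  [0, 9.67, -19.15, 22, 0, 0, -1.628],
  [0, 9.67, -19.15, 24, 0, 0, -1.628],
  [0, 9.67, -19.15, 24.4, 0, 0, -1.628],
  [0, 9.67, -19.15, 24.4, 0, 0, -1.628],
  [0, 9.67, -19.15, 24.4, 0, 0, -1.628],
])

```text
t: 29.05
tcp_pos: [0.5755, 0.1128, 0.1125]
tool_rot: [0.667, 0.745, 0.001, 0.001]
force: [-0.2, 0.9, 1.7]
finger_gap: 1.002
```

```bash
python3 - <<'E'
from h import *
go(.575,.1125,.111,6.2)
E
```

```text
inc [-0.02 -0.06  0.15] [0.003 0.    0.003] | t 29.1 tcp [0.5755 0.1128 0.1125] F [-0.2  0.9  1.7] gap 1.002 q6 -0.11
```

Emit:
drive_tool([
  [255, 0, 0, 0.1, 0, 0, 0],
  [255, 0, 0, 0.1, 0, 0, 0],
  [255, 0, 0, 0.1, 0, 0, 0],
  [255, 0, 0, 0.1, 0, 0, 0],
  [255, 0, 0, 0.1, 0, 0, 0],
  [255, 0, 0, -1, 0, 0, 0],
  [255, 0, 0, -3, 0, 0, 0],
  [255, 0, 0, -6, 0, 0, 0],
  [255, 0, 0, -10.5, 0, 0, 0],
  [255, 0, 0, -14, 0, 0, 0],
  [255, 0, 0, -14, 0, 0, 0],
  [255, 0, 0, -14, 0, 0, 0],
], force=40)

```text
t: 30.25
tcp_pos: [0.5741, 0.1132, 0.2525]
tool_rot: [0.666, 0.746, 0.001, 0.001]
force: [0.1, -0.4, -0.8]
finger_gap: 0.687
```

Emit:
drive_tool([
  [255, -48.4, -18.2, 0, 0, 0, -0.02],
  [255, -48.4, -18.2, 0, 0, 0, -0.02],
  [255, -48.4, -18.2, 0, 0, 0, -0.02],
  [255, -48.4, -18.2, 0, 0, 0, -0.02],
  [255, -48.4, -18.2, 0, 0, 0, -0.02],
  [255, -48.4, -18.2, 0, 0, 0, -0.02],
  [255, -48.4, -18.2, 0, 0, 0, -0.02],
  [255, -48.4, -18.2, 0, 0, 0, -0.02],
  [255, -48.4, -18.2, 0, 0, 0, -0.02],
  [255, -48.4, -18.2, 0, 0, 0, -0.02],
  [255, -48.4, -18.2, 0, 0, 0, -0.02],
  [255, -48.4, -18.2, 0, 0, 0, -0.02],
  [255, -48.4, -18.2, 0, 0, 0, -0.02],
  [255, -48.4, -18.2, 0, 0, 0, -0.02],
  [255, -48.4, -18.2, 0, 0, 0, -0.02],
])

```text
t: 31.75
tcp_pos: [0.4478, -0.3861, 0.2511]
tool_rot: [0.658, 0.753, 0.0, -0.001]
force: [-0.5, -0.0, -0.9]
finger_gap: 0.689
```

```bash
python3 - <<'E'
from h import *
go(.4465,-.388,.109,7.3)
E
```

```text
inc [-0.19 -0.15 14.21] [-0.    -0.001  0.007] | t 31.8 tcp [ 0.4478 -0.3861  0.2511] F [-0.5 -0.  -0.9] gap 0.689 q6 -1.03
```

Emit:
drive_tool([
  [255, -0.2, -0.15, 5, 0, 0, 0],
  [255, -0.2, -0.15, 10, 0, 0, 0],
  [255, -0.2, -0.15, 12.5, 0, 0, 0],
  [255, -0.2, -0.15, 13.6, 0, 0, 0],
  [255, -0.2, -0.15, 14.2, 0, 0, 0],
  [255, -0.2, -0.15, 14.2, 0, 0, 0],
  [255, -0.2, -0.15, 14.2, 0, 0, 0],
  [50, -0.2, -0.15, 14.2, 0, 0, 0],
  [50, -0.2, -0.15, 14.2, 0, 0, 0],
  [0, -0.2, -0.15, 14.2, 0, 0, 0],
  [0, -0.2, -0.15, 11, 0, 0, 0],
  [0, -0.2, -0.15, 6, 0, 0, 0],
  [0, -0.2, -0.15, 1, 0, 0, 0],
  [0, 5, 2, -1, 0, 0, 0.02],
  [0, 10, 4, -1, 0, 0, 0.02],
  [0, 15, 6, -1, 0, 0, 0.02],
  [0, 20, 8, -1, 0, 0, 0.02],
  [0, 25, 10, -1, 0, 0, 0.02],
  [0, 25, 10, -1, 0, 0, 0.02],
  [0, 25, 10, -1, 0, 0, 0.02],
])

```text
t: 33.75
tcp_pos: [0.5137, -0.1237, 0.2617]
tool_rot: [0.665, 0.747, 0.0, -0.0]
force: [-0.1, -0.1, 0.6]
finger_gap: 0.998
```

```bash
python3 - <<'E'
from h import *
go(.575,.1125,.111,6.2)
E
```

```text
inc [22.73  8.83 15.09] [ 0.    -0.001  0.009] | t 33.8 tcp [ 0.5137 -0.1237  0.2617] F [-0.1 -0.1  0.6] gap 0.998 q6 -0.57
```

Emit:
drive_tool([
  [0, 22.7, 8.8, 5, 0, 0, 0.01],
  [0, 22.7, 8.8, 5, 0, 0, 0.01],
  [0, 22.7, 8.8, 5, 0, 0, 0.01],
  [0, 22.7, 8.8, 5, 0, 0, 0.01],
  [0, 22.7, 8.8, 5, 0, 0, 0.01],
  [0, 22.7, 8.8, 5, 0, 0, 0.01],
  [0, 22.7, 8.8, 8, 0, 0, 0.01],
  [0, 22.7, 8.8, 12, 0, 0, 0.01],
  [0, 22.7, 8.8, 14.3, 0, 0, 0.01],
  [0, 22.7, 8.8, 15.1, 0, 0, 0.01],
  [0, 22.7, 8.8, 15.1, 0, 0, 0.01],
  [0, 22.7, 8.8, 15.1, 0, 0, 0.01],
  [0, 22.7, 8.8, 15.1, 0, 0, 0.01],
])

```text
t: 35.05
tcp_pos: [0.577, 0.1078, 0.112]
tool_rot: [0.67, 0.742, 0.001, 0.001]
force: [-0.7, 1.1, -0.7]
finger_gap: 1.001
```

```bash
python3 - <<'E'
from h import *
go(.575,.1125,.111,6.2)
E
```

```text
inc [ 0.48 -0.16  0.1 ] [ 0.003  0.    -0.007] | t 35.0 tcp [0.577  0.1078 0.112 ] F [-0.7  1.1 -0.7] gap 1.001 q6 -0.11
```

Emit:
drive_tool([
  [0, 0.4, -0.1, 0.1, 0, 0, 0],
  [0, 0.4, -0.1, 0.1, 0, 0, 0],
  [255, 0.4, -0.1, 0.1, 0, 0, 0],
  [255, 0.4, -0.1, 0.1, 0, 0, 0],
  [255, 0.4, -0.1, 0.1, 0, 0, 0],
  [255, 0.4, -0.1, 0.1, 0, 0, 0],
  [255, 0.4, -0.1, 0.1, 0, 0, 0],
  [255, 0.4, -0.1, -1, 0, 0, 0],
  [255, 0.4, -0.1, -3, 0, 0, 0],
  [255, 0.4, -0.1, -6, 0, 0, 0],
  [255, 0.4, -0.1, -10.5, 0, 0, 0],
  [255, 0.4, -0.1, -14.5, 0, 0, 0],
  [255, 0.4, -0.1, -14.5, 0, 0, 0],
  [255, 0.4, -0.1, -14.5, 0, 0, 0],
])

```text
t: 36.45
tcp_pos: [0.5746, 0.1121, 0.2569]
tool_rot: [0.67, 0.742, 0.001, 0.001]
force: [-0.6, -0.5, -1.5]
finger_gap: 0.686
```

Emit:
drive_tool([
  [255, -48.4, -18.2, 0, 0, 0, -0.02],
  [255, -48.4, -18.2, 0, 0, 0, -0.02],
  [255, -48.4, -18.2, 0, 0, 0, -0.02],
  [255, -48.4, -18.2, 0, 0, 0, -0.02],
  [255, -48.4, -18.2, 0, 0, 0, -0.02],
  [255, -48.4, -18.2, 0, 0, 0, -0.02],
  [255, -48.4, -18.2, 0, 0, 0, -0.02],
  [255, -48.4, -18.2, 0, 0, 0, -0.02],
  [255, -48.4, -18.2, 0, 0, 0, -0.02],
  [255, -48.4, -18.2, 0, 0, 0, -0.02],
  [255, -48.4, -18.2, 0, 0, 0, -0.02],
  [255, -48.4, -18.2, 0, 0, 0, -0.02],
  [255, -48.4, -18.2, 0, 0, 0, -0.02],
  [255, -48.4, -18.2, 0, 0, 0, -0.02],
  [255, -48.4, -18.2, 0, 0, 0, -0.02],
])

```text
t: 37.95
tcp_pos: [0.443, -0.3859, 0.2551]
tool_rot: [0.662, 0.75, 0.0, -0.001]
force: [0.1, 0.3, 0.4]
finger_gap: 0.686
```

```bash
python3 - <<'E'
from h import *
go(.4465,-.388,.125,7.3)
im=manip.snapshot("wrist")[:,:,::-1];cv2.imwrite("pics/w8.png",im)
E
```

```text
inc [-0.27  0.33 13.01] [-0.    -0.001 -0.003] | t 38.0 tcp [ 0.443  -0.3859  0.2551] F [0.1 0.3 0.4] gap 0.686 q6 -1.03
```

Emit:
drive_tool([
  [255, -0.2, 0.3, 5, 0, 0, 0],
  [255, -0.2, 0.3, 9, 0, 0, 0],
  [255, -0.2, 0.3, 11.5, 0, 0, 0],
  [255, -0.2, 0.3, 12.5, 0, 0, 0],
  [255, -0.2, 0.3, 13, 0, 0, 0],
  [255, -0.2, 0.3, 13, 0, 0, 0],
  [255, -0.2, 0.3, 13, 0, 0, 0],
  [50, -0.2, 0.3, 13, 0, 0, 0],
  [50, -0.2, 0.3, 13, 0, 0, 0],
  [0, -0.2, 0.3, 13, 0, 0, 0],
  [0, -0.2, 0.3, 10, 0, 0, 0],
  [0, -0.2, 0.3, 5, 0, 0, 0],
  [0, 2, 0.3, 0, 0, 0, 0],
  [0, 6, 0.3, -5, 0, 0, 0],
  [0, 7, 0.3, -10, 0, 0, 0],
  [0, 7, 0.3, -14, 0, 0, 0],
  [0, 7, 0.3, -14, 0, 0, 0],
  [0, 7, 0.3, -14, 0, 0, 0],
])

```text
t: 39.8
tcp_pos: [0.4376, -0.3184, 0.398]
tool_rot: [0.663, 0.749, -0.0, 0.003]
force: [-0.9, -0.8, -0.8]
finger_gap: 0.999
```

```bash
python3 - <<'E'
from h import *
m=manip.camera_model("wrist");np.savez("w9.npz",**m)
im=manip.snapshot("wrist")[:,:,::-1];t=manip.snapshot("top")[:,:,::-1];cv2.imwrite("pics/w9.png",im);cv2.imwrite("pics/t9.png",t)
cv2.imwrite("pics/c9.png",cv2.convertScaleAbs(np.hstack([cv2.resize(im,(480,360)),cv2.resize(t[210:380,55:200],(307,360),interpolation=cv2.INTER_CUBIC)]),alpha=1.5))
h=cv2.cvtColor(im,cv2.COLOR_BGR2HSV);k=cv2.inRange(h,(8,90,110),(25,255,255));k[:205]=0;k[330:]=0;k[:,:240]=0;k[:,400:]=0
c=max(cv2.findContours(k,0,2)[0],key=cv2.contourArea);r=cv2.minAreaRect(c);w=ray("w",cv2.boxPoints(r),.14,m);print(r,w.mean(0).round(4),[np.linalg.norm(w[i]-w[i-1]).round(4) for i in range(4)])
go(.466,.386,.3,-6.8)
E
```

```text
((316.5, 262.0), (92.0, 59.0), 90.0) [ 0.4453 -0.3883  0.14  ] [np.float64(0.0985), np.float64(0.0577), np.float64(0.0986), np.float64(0.0616)]
inc [69.46 11.51  9.52] [-0.002 -0.002  0.24 ] | t 39.9 tcp [ 0.4363 -0.3176  0.3941] F [-0.5 -0.3  0.9] gap 1.0 q6 -0.96
```

View pics/c9.png

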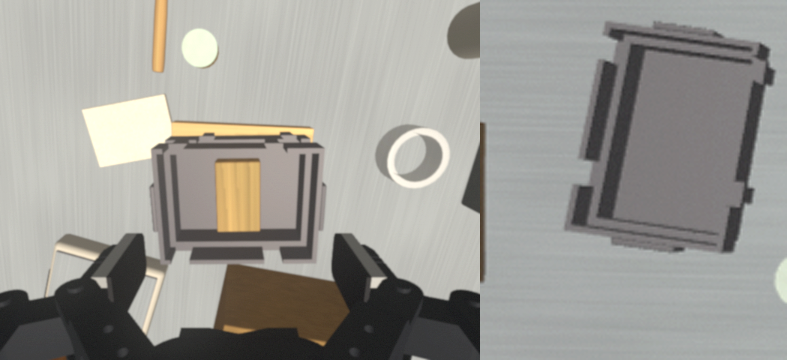

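```bash
python3 - <<'E'
from h import *
w=ray("top",[[115,222],[192,230],[175.5,329],[96,318.6]],.08)[:,:2];print(w.round(3).tolist(),w.mean(0))
d=w[0]-w[3];print(np.degrees(np.arctan2(d[1],d[0])),np.linalg.norm(d),np.linalg.norm(w[0]-w[1]))
x,y=w.mean(0);go(x,y+.07,.3,-7)
E
```

```text
[[0.601, 0.42], [0.589, 0.263], [0.391, 0.282], [0.407, 0.44]] [0.4967171  0.35117284]
-5.996806398791451 0.19512831007177256 0.15781624080727166
inc [72.58 14.98  9.52] [-0.002 -0.002  0.244] | t 39.9 tcp [ 0.4363 -0.3176  0.3941] F [-0.5 -0.3  0.9] gap 1.0 q6 -0.96
```

Emit:
drive_tool([
  [0, 72.5, 15, 9.5, 0, 0, 0.244],
  [0, 72.5, 15, 9.5, 0, 0, 0.244],
  [0, 72.5, 15, 9.5, 0, 0, 0.244],
  [0, 72.5, 15, 9.5, 0, 0, 0.244],
  [0, 72.5, 15, 9.5, 0, 0, 0.244],
  [0, 72.5, 15, 9.5, 0, 0, 0.244],
  [0, 72.5, 15, 9.5, 0, 0, 0.244],
  [0, 72.5, 15, 9.5, 0, 0, 0.244],
  [0, 72.5, 15, 9.5, 0, 0, 0.244],
  [0, 72.5, 15, 9.5, 0, 0, 0.244],
  [0, 72.5, 15, 9.5, 0, 0, 0.244],
  [0, 72.5, 15, 9.5, 0, 0, 0.244],
  [0, 72.5, 15, 9.5, 0, 0, 0.244],
  [0, 72.5, 15, 9.5, 0, 0, 0.244],
  [0, 72.5, 15, 9.5, 0, 0, 0.244],
  [0, 72.5, 15, 9.5, 0, 0, 0.244],
  [0, 72.5, 15, 9.5, 0, 0, 0.244],
  [0, 72.5, 15, 9.5, 0, 0, 0.244],
  [0, 72.5, 15, 9.5, 0, 0, 0.244],
  [0, 72.5, 15, 9.5, 0, 0, 0.244],
])

```text
t: 41.9
tcp_pos: [0.498, 0.4184, 0.3007]
tool_rot: [0.75, 0.662, 0.0, 0.0]
force: [0.3, 0.2, 0.5]
finger_gap: 0.997
```

```bash
python3 - <<'E'
from h import *
go(.4,.36,.2,-7)
m=manip.camera_model("wrist");im=manip.snapshot("wrist")[:,:,::-1];cv2.imwrite("pics/w10.png",im);np.savez("w10.npz",**m)
cv2.imwrite("pics/w10c.png",cv2.convertScaleAbs(im,alpha=1.5))
E
```

```text
inc [-7.01 -9.   10.07] [ 0.     0.    -0.002] | t 41.9 tcp [0.498  0.4184 0.3007] F [0.3 0.2 0.5] gap 0.997 q6 0.65
```

View pics/w10c.png

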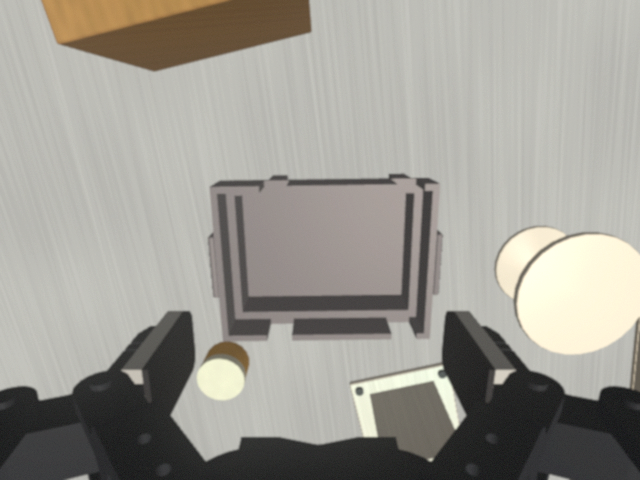

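```bash
python3 - <<'E'
from h import *
m=dict(np.load("w10.npz"))
w=ray("w",[[211,187],[438,184],[431,337],[223,339]],.08,m)[:,:2];print(w.round(4).tolist(),w.mean(0).round(4))
for i in range(4):
    d=w[i]-w[i-1];print(np.linalg.norm(d).round(4),np.degrees(np.arctan2(d[1],d[0])).round(1))
b=ray("w",[[209,235],[212,297],[442,232],[437.5,293]],.08,m)[:,:2];print("blocks",b.round(4).tolist())
L,Rr=b[:2].mean(0),b[2:].mean(0);d=Rr-L;print(L,Rr,(L+Rr)/2,np.linalg.norm(d),np.degrees(np.arctan2(d[1],d[0])))
g=cv2.imread("pics/w10.png",0).astype(int);print(g[222:250,213],g[284:308,214])
E
```

```text
[[0.4072, 0.4445], [0.603, 0.4226], [0.5897, 0.2749], [0.3898, 0.2977]] [0.4974 0.3599]
0.1477 83.3
0.1971 -6.4
0.1482 -95.2
0.2012 173.5
blocks [[0.3969, 0.4021], [0.3879, 0.3424], [0.6047, 0.3789], [0.598, 0.3202]]
[0.39238684 0.37225978] [0.60134836 0.34958828] [0.4968676  0.36092403] 0.21018780993910974 -6.192147121358425
[ 98  98  98 101 102 103 105 104 105 101  94  83  75  74  75  80  84  88
  88  89  89  89  90  91  91  92  93  94] [ 94  93  93  92  91  90  90  90  90  90  89  89  94 109 123 127 127 127
 128 128 126 127 126 127]
```

Emit:
drive_tool([
  [105, -5.9, -9.35, 5, 0, 0, -0.014],
  [105, -5.9, -9.35, 9, 0, 0, -0.014],
  [105, -5.9, -9.35, 13, 0, 0, -0.014],
  [105, -5.9, -9.35, 17, 0, 0, -0.014],
  [105, -5.9, -9.35, 21, 0, 0, -0.014],
  [105, -5.9, -9.35, 23.7, 0, 0, -0.014],
  [105, -5.9, -9.35, 24.8, 0, 0, -0.014],
  [105, -5.9, -9.35, 24.8, 0, 0, -0.014],
  [105, -5.9, -9.35, 24.8, 0, 0, -0.014],
  [105, -5.9, -9.35, 24.8, 0, 0, -0.014],
], force=100)

```text
t: 42.95
tcp_pos: [0.3993, 0.3735, 0.0544]
tool_rot: [0.744, 0.668, 0.002, 0.0]
force: [-0.3, 0.1, 0.4]
finger_gap: 0.592
```

```bash
python3 - <<'E'
from h import *
go(.398,.371,.0525,-6.3)
E
```

```text
inc [-0.27 -0.1   0.19] [ 0.004 -0.003  0.002] | t 43.0 tcp [0.3993 0.3735 0.0544] F [-0.3  0.1  0.4] gap 0.592 q6 0.66
```

Emit:
drive_tool([
  [105, -0.2, -0.1, 0.15, 0, 0, 0],
  [255, -0.2, -0.1, 0.15, 0, 0, 0],
  [255, -0.2, -0.1, 0.15, 0, 0, 0],
  [255, -0.2, -0.1, 0.15, 0, 0, 0],
  [255, -0.2, -0.1, 0.15, 0, 0, 0],
  [255, -0.2, -0.1, 0.15, 0, 0, 0],
  [255, -0.2, -0.1, 0.15, 0, 0, 0],
  [255, -0.2, -0.1, 0.15, 0, 0, 0],
  [255, -0.2, -0.1, -0.5, 0, 0, 0],
  [255, -0.2, -0.1, -1.5, 0, 0, 0],
  [255, -0.2, -0.1, -3, 0, 0, 0],
  [255, -0.2, -0.1, -6, 0, 0, 0],
  [255, -0.2, -0.1, -10, 0, 0, 0],
  [255, -0.2, -0.1, -14, 0, 0, 0],
  [255, -0.2, -0.1, -18, 0, 0, 0],
  [255, -0.2, -0.1, -22, 0, 0, 0],
  [255, -0.2, -0.1, -26, 0, 0, 0],
  [255, -0.2, -0.1, -26, 0, 0, 0],
  [255, -0.2, -0.1, -26, 0, 0, 0],
], force=100)

```text
t: 44.85
tcp_pos: [0.3958, 0.3706, 0.3131]
tool_rot: [0.744, 0.668, 0.0, -0.0]
force: [0.2, -0.6, -2.2]
finger_gap: 0.122
```

```bash
python3 - <<'E'
from h import *
go(.3474,-.4017,.32,7.3);print(manip.sense()["ft_torque"])
go(.42,0,.32,0)
E
```

```text
inc [-77.3    3.51  -0.75] [ 0.001 -0.001 -0.235] | t 44.9 tcp [0.3958 0.3706 0.3131] F [ 0.2 -0.6 -2.2] gap 0.122 q6 0.65
[-0.00555993  0.28738017  0.01003315]
inc [-36.58   6.4   -0.71] [ 0.001 -0.001 -0.108] | t 44.9 tcp [0.3958 0.3706 0.3131] F [ 0.2 -0.6 -2.2] gap 0.122 q6 0.65
```

Emit:
drive_tool([
  [255, -4, 1.2, -0.5, 0, 0, -0.01],
  [255, -8, 2.4, -0.7, 0, 0, -0.02],
  [255, -12, 3.5, -0.7, 0, 0, -0.03],
  [255, -16, 4.7, -0.7, 0, 0, -0.04],
  [255, -20, 6, -0.7, 0, 0, -0.06],
  [255, -24, 7, -0.7, 0, 0, -0.07],
  [255, -28, 8, -0.7, 0, 0, -0.08],
  [255, -32, 9, -0.7, 0, 0, -0.1],
  [255, -36, 9.4, -0.7, 0, 0, -0.11],
  [255, -40, 9.4, -0.7, 0, 0, -0.12],
  [255, -44, 9, -0.7, 0, 0, -0.13],
  [255, -48, 8.5, -0.7, 0, 0, -0.15],
  [255, -52, 8, -0.7, 0, 0, -0.16],
  [255, -56, 7, -0.7, 0, 0, -0.17],
  [255, -60, 6.2, -0.7, 0, 0, -0.18],
  [255, -64, 5.5, -0.7, 0, 0, -0.2],
  [255, -68, 5, -0.7, 0, 0, -0.21],
  [255, -72, 4.5, -0.7, 0, 0, -0.22],
  [255, -75, 4, -0.7, 0, 0, -0.23],
  [255, -77.3, 3.5, -0.7, 0, 0, -0.235],
])

```text
t: 46.85
tcp_pos: [0.3461, -0.4024, 0.3165]
tool_rot: [0.661, 0.75, 0.0, -0.003]
force: [-0.1, 0.1, -2.1]
finger_gap: 0.122
```

Emit:
drive_tool([
  [255, 0, 0, 0, 0, 0, 0],
  [255, 0, 0, 0, 0, 0, 0],
  [255, 0, 0, 0, 0, 0, 0],
])

```text
t: 47.15
tcp_pos: [0.3475, -0.3998, 0.3179]
tool_rot: [0.661, 0.751, 0.001, -0.002]
force: [0.1, -0.7, -2.8]
finger_gap: 0.12
```

```bash
python3 - <<'E'
from h import *
go(.3474,-.4017,.252,7.3);print(manip.sense()["ft_torque"])
E
```

```text
inc [-0.21 -0.03  6.59] [-0.001 -0.004  0.   ] | t 47.1 tcp [ 0.3475 -0.3998  0.3179] F [ 0.1 -0.7 -2.8] gap 0.12 q6 -1.19
[-0.01998673  0.24564083  0.03573662]
```

Emit:
drive_tool([
  [255, -0.2, 0, 2, 0, 0, 0],
  [255, -0.2, 0, 4, 0, 0, 0],
  [255, -0.2, 0, 6, 0, 0, 0],
  [255, -0.2, 0, 6.6, 0, 0, 0],
  [255, -0.2, 0, 6.6, 0, 0, 0],
  [255, -0.2, 0, 6.6, 0, 0, 0],
  [255, -0.2, 0, 6.6, 0, 0, 0],
])

```text
t: 47.85
tcp_pos: [0.3487, -0.404, 0.2545]
tool_rot: [0.661, 0.751, -0.0, 0.001]
force: [-0.2, -1.0, -3.1]
finger_gap: 0.119
```

```bash
python3 - <<'E'
from h import *
go(.3474,-.4017,.2285,7.3)
m=manip.camera_model("wrist");np.savez("w11.npz",**m)
w=manip.snapshot("wrist")[:,:,::-1];cv2.imwrite("pics/w11.png",w);s=manip.snapshot("scene")[:,:,::-1]
cv2.imwrite("pics/c11.png",np.hstack([cv2.resize(w[100:380,220:460],(411,480)),cv2.resize(s[70:270,80:230],(360,480),interpolation=cv2.INTER_CUBIC)]))
g=cv2.cvtColor(w,cv2.COLOR_BGR2GRAY).astype(int)
for c in (300,306,312,318,324,330): print(c,g[180:300:3,c])
for r in (205,215,225,235,290): print(r,g[r,290:350:2])
E
```

```text
inc [ 0.25 -0.1   2.6 ] [ 0.001  0.002 -0.   ] | t 47.9 tcp [ 0.3487 -0.404   0.2545] F [-0.2 -1.  -3.1] gap 0.119 q6 -1.2
300 [131 129 129 129 129 128 127 127 126 127 127 128 127 128 127 128 127 127
 127 127 128 126 124 119 110 105  94  80  72  63  58  65  72  71  71  70
  71  69  68  69]
306 [131 127 117  81  62  58  75  83  83  82  82  81  82  80  82  81  82  82
  82  80  55  49  50  50  51  51  50  50  48  50  68  83  93  96  94  95
  94  94  94  94]
312 [ 77 101  79  52  53  56  89 105 103 103 103 103 104 103 105 103 103 104
 104 102  54  50  50  50  51  50  50  49  48  51  67  87 101 103 104 104
 102 103 103 102]
318 [103 102 102 102 101 102 101 102 102 102 101 102 101 100 101 101 101 100
 101 100  98  83  76  76  75  77  76  76  77  77  77  79  82  81  81  80
  82  81  81  80]
324 [106 106 107 107 106 107 106 107 107 107 107 107 107 106 107 106 106 107
 107 106 106 106 107 106 106 106 106 106 106 104 105 105 105 104 104 104
 103 103 103 104]
330 [108 107 107 106 106 107 107 106 108 107 108 106 106 107 107 106 106 107
 108 107 106 108 107 107 106 107 105 106 106 105 106 105 106 104 105 105
 104 104 103 103]
205 [126 125 127 129 129 127 125  96  82  93 103 103  87  94 101 104 106 107
 107 107 106 107 107 107 107 108 108 109 109 109]
215 [126 126 128 128 127 127 123  89  82  94 102 104  88  93 101 104 107 107
 107 108 107 107 107 108 107 108 109 109 109 108]
225 [126 126 129 128 127 128 124  94  81  94 102 103  88  92 101 104 107 106
 107 106 106 107 107 108 108 108 109 109 108 109]
235 [126 128 129 128 129 127 117 101  82  93 102 104  87  93 101 104 106 106
 106 107 107 106 107 107 108 108 107 108 108 108]
290 [126 126 127 129 103  70  79  89  95  98 104 103  92  79  79 102 103 104
 104 104 104 105 104 105 105 104 104 105 104 105]
```

View pics/c11.png

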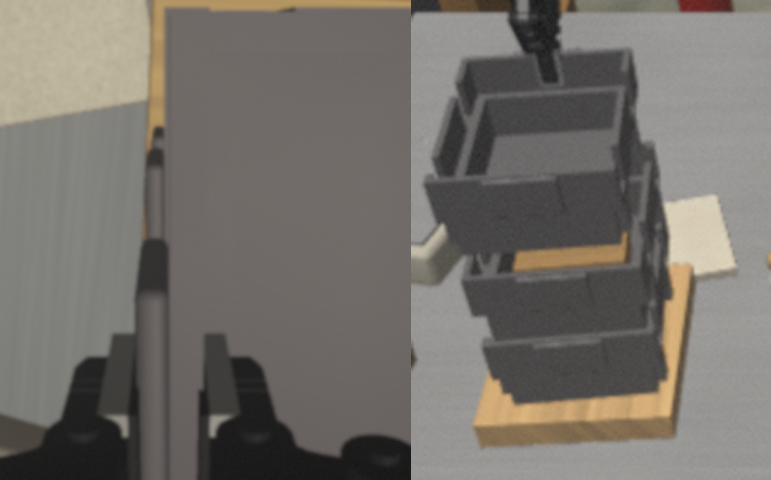

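```bash
python3 - <<'E'
from h import *
m=dict(np.load("w11.npz"));g=cv2.imread("pics/w11.png",0).astype(int)
print(g[192:206,312],g[264:282,312],g[290,294:304],g[220,300:308])
print("t2 y-edge",ray("w",[312,197],.183,m).round(4),"held",ray("w",[308,270.5],.282,m).round(4))
print("t2 outer",ray("w",[304.5,220],.183,m).round(4),"held outer",ray("w",[298.5,290],.282,m).round(4))
E
```

```text
[ 52  49  51  56  66  78  89  98 101 104 103 103 102 103] [ 48  49  48  51  55  59  66  73  80  86  92  97 101 102 104 103 103 102] [127 129 129 123 102  78  70  75  79  84] [128 126 124 111  90  78  82  87]
t2 y-edge [[ 0.3415 -0.3719  0.183 ]] held [[ 0.3421 -0.3753  0.282 ]]
t2 outer [[ 0.339  -0.3845  0.183 ]] held outer [[ 0.34   -0.3818  0.282 ]]
```

Emit:
drive_tool([
  [255, 0.3, -0.1, 0, 0, 0, 0],
  [255, 0.3, -0.1, 0.5, 0, 0, 0],
  [255, 0.3, -0.1, 1, 0, 0, 0],
  [255, 0.3, -0.1, 1.4, 0, 0, 0],
  [255, 0.3, -0.1, 1.7, 0, 0, 0],
  [255, 0.3, -0.1, 1.9, 0, 0, 0],
  [255, 0.3, -0.1, 2.1, 0, 0, 0],
  [255, 0.3, -0.1, 2.1, 0, 0, 0],
  [255, 0.3, -0.1, 2.1, 0, 0, 0],
])

```text
t: 48.85
tcp_pos: [0.3469, -0.4007, 0.2323]
tool_rot: [0.661, 0.751, -0.0, 0.0]
force: [0.2, -0.0, -3.3]
finger_gap: 0.123
```

```bash
python3 - <<'E'
from h import *
go(.3477,-.4008,.2285,7.3);print(manip.sense()["ft_torque"])
E
```

```text
inc [-0.02  0.08  0.38] [ 0.  0. -0.] | t 48.9 tcp [ 0.3469 -0.4007  0.2323] F [ 0.2 -0.  -3.3] gap 0.123 q6 -1.2
[-0.02402972  0.27092717 -0.01926878]
```

Emit:
drive_tool([
  [255, 0, 0, 0.1, 0, 0, 0],
  [255, 0, 0, 0.2, 0, 0, 0],
  [255, 0, 0, 0.3, 0, 0, 0],
  [255, 0, 0, 0.4, 0, 0, 0],
  [255, 0, 0, 0.4, 0, 0, 0],
])

```text
t: 49.35
tcp_pos: [0.3467, -0.4005, 0.2281]
tool_rot: [0.661, 0.751, 0.0, -0.0]
force: [0.5, -0.3, -3.1]
finger_gap: 0.121
```

```bash
python3 - <<'E'
from h import *
go(.3477,-.4008,.2285,7.3);print(manip.sense()["ft_torque"])
E
```

```text
inc [-0.04  0.1  -0.04] [-0. -0. -0.] | t 49.4 tcp [ 0.3467 -0.4005  0.2281] F [ 0.5 -0.3 -3.1] gap 0.121 q6 -1.2
[-0.05924645  0.25373382 -0.00025521]
```

Not in contact yet, so I'll continue slowly.

Emit:
drive_tool([
  [255, 0, 0, 0.05, 0, 0, 0],
  [255, 0, 0, 0.1, 0, 0, 0],
  [255, 0, 0, 0.15, 0, 0, 0],
  [255, 0, 0, 0.15, 0, 0, 0],
])

```text
t: 49.75
tcp_pos: [0.3467, -0.4007, 0.2275]
tool_rot: [0.661, 0.751, -0.0, 0.0]
force: [-2.2, 0.8, 3.5]
finger_gap: 0.119
```

```bash
python3 - <<'E'
from h import *
go(.3477,-.4008,.2285,7.3);print(manip.sense()["ft_torque"])
E
```

```text
inc [-0.02  0.1  -0.1 ] [-0.     0.001 -0.   ] | t 49.8 tcp [ 0.3467 -0.4007  0.2275] F [-2.2  0.8  3.5] gap 0.119 q6 -1.2
[0.22479326 0.3694134  0.03150242]
```

Emit:
drive_tool([
  [180, 0, 0, 0, 0, 0, 0],
  [180, 0, 0, 0, 0, 0, 0],
  [105, 0, 0, 0, 0, 0, 0],
  [105, 0, 0, 0, 0, 0, 0],
  [105, 0, 0, -2, 0, 0, 0],
  [105, 0, 0, -6, 0, 0, 0],
  [60, 0, 0, -10, 0, 0, 0],
  [0, 2, 1.2, -10, 0, 0, 0],
  [0, 7, 4, -10, 0, 0, 0.01],
  [0, 12, 7, -10, 0, 0, 0.02],
  [0, 16, 10, -10, 0, 0, 0.02],
  [0, 20, 12, -10, 0, 0, 0.02],
  [0, 24, 15, -10, 0, 0, 0.02],
  [0, 28, 17, -10, 0, 0, 0.02],
  [0, 32, 19.5, -10, 0, 0, 0.02],
  [0, 36, 22, -8, 0, 0, 0.02],
  [0, 40, 24.3, -6, 0, 0, 0.02],
  [0, 44, 26.7, -4, 0, 0, 0.02],
  [0, 48, 29.2, -2, 0, 0, 0.02],
  [0, 48, 29.2, 0, 0, 0, 0.02],
])

```text
t: 51.75
tcp_pos: [0.5779, 0.1173, 0.2262]
tool_rot: [0.666, 0.746, 0.002, 0.001]
force: [0.3, -0.3, 0.1]
finger_gap: 1.0
```

```bash
python3 - <<'E'
from h import *
go(.575,.1125,.111,6.2)
E
```

```text
inc [-0.46 -0.38 11.52] [ 0.004 -0.002  0.004] | t 51.8 tcp [0.5779 0.1173 0.2262] F [ 0.3 -0.3  0.1] gap 1.0 q6 -0.1
```

Emit:
drive_tool([
  [0, 0, 0, 4, 0, 0, 0.003],
  [0, 0, 0, 8, 0, 0, 0.003],
  [0, 0, 0, 11, 0, 0, 0.003],
  [0, 0, 0, 11.6, 0, 0, 0.003],
  [0, 0, 0, 11.6, 0, 0, 0.003],
  [0, 0, 0, 11.6, 0, 0, 0.003],
  [0, 0, 0, 11.6, 0, 0, 0.003],
])

```text
t: 52.45
tcp_pos: [0.5772, 0.1124, 0.1128]
tool_rot: [0.669, 0.743, 0.001, 0.002]
force: [-0.6, 0.2, 0.1]
finger_gap: 1.003
```

```bash
python3 - <<'E'
from h import *
go(.575,.1125,.111,6.2)
E
```

```text
inc [ 0.03 -0.22  0.18] [ 0.004  0.    -0.004] | t 52.5 tcp [0.5772 0.1124 0.1128] F [-0.6  0.2  0.1] gap 1.003 q6 -0.1
```

Emit:
drive_tool([
  [0, 0, -0.1, 0.15, 0, 0, 0],
  [255, 0, -0.1, 0.15, 0, 0, 0],
  [255, 0, -0.1, 0.15, 0, 0, 0],
  [255, 0, -0.1, 0.15, 0, 0, 0],
  [255, 0, -0.1, 0.15, 0, 0, 0],
  [255, 0, -0.1, 0.15, 0, 0, 0],
  [255, 0, -0.1, -1, 0, 0, 0],
  [255, 0, -0.1, -3, 0, 0, 0],
  [255, 0, -0.1, -6, 0, 0, 0],
  [255, 0, -0.1, -10.5, 0, 0, 0],
  [255, 0, -0.1, -15, 0, 0, 0],
  [255, 0, -0.1, -19, 0, 0, 0],
  [255, 0, -0.1, -21, 0, 0, 0],
  [255, 0, -0.1, -21, 0, 0, 0],
  [255, 0, -0.1, -21, 0, 0, 0],
], force=40)

```text
t: 53.95
tcp_pos: [0.574, 0.1124, 0.3206]
tool_rot: [0.669, 0.743, -0.0, -0.0]
force: [-1.3, 0.4, -1.6]
finger_gap: 0.686
```

Emit:
drive_tool([
  [255, -48.4, -18.2, 0, 0, 0, -0.02],
  [255, -48.4, -18.2, 0, 0, 0, -0.02],
  [255, -48.4, -18.2, 0, 0, 0, -0.02],
  [255, -48.4, -18.2, 0, 0, 0, -0.02],
  [255, -48.4, -18.2, 0, 0, 0, -0.02],
  [255, -48.4, -18.2, 0, 0, 0, -0.02],
  [255, -48.4, -18.2, 0, 0, 0, -0.02],
  [255, -48.4, -18.2, 0, 0, 0, -0.02],
  [255, -48.4, -18.2, 0, 0, 0, -0.02],
  [255, -48.4, -18.2, 0, 0, 0, -0.02],
  [255, -48.4, -18.2, 0, 0, 0, -0.02],
  [255, -48.4, -18.2, 0, 0, 0, -0.02],
  [255, -48.4, -18.2, 0, 0, 0, -0.02],
  [255, -48.4, -18.2, 0, 0, 0, -0.02],
  [255, -48.4, -18.2, 0, 0, 0, -0.02],
])

```text
t: 55.45
tcp_pos: [0.4444, -0.386, 0.3206]
tool_rot: [0.661, 0.75, 0.0, -0.0]
force: [-0.1, 0.0, -1.2]
finger_gap: 0.69
```

```bash
python3 - <<'E'
from h import *
go(.446,-.388,.182,7.3)
E
```

```text
inc [-0.24  0.14 13.86] [-0.    -0.001 -0.001] | t 55.5 tcp [ 0.4444 -0.386   0.3206] F [-0.1  0.  -1.2] gap 0.69 q6 -1.03
```

Emit:
drive_tool([
  [255, -0.2, 0.1, 5, 0, 0, 0],
  [255, -0.2, 0.1, 9, 0, 0, 0],
  [255, -0.2, 0.1, 12, 0, 0, 0],
  [255, -0.2, 0.1, 13.3, 0, 0, 0],
  [255, -0.2, 0.1, 13.8, 0, 0, 0],
  [255, -0.2, 0.1, 13.8, 0, 0, 0],
  [255, -0.2, 0.1, 13.8, 0, 0, 0],
  [50, -0.2, 0.1, 13.8, 0, 0, 0],
  [50, -0.2, 0.1, 13.8, 0, 0, 0],
  [0, -0.2, 0.1, 13.8, 0, 0, 0],
  [0, -0.2, 0.1, 10.5, 0, 0, 0],
  [0, -0.2, 0.1, 5.5, 0, 0, 0],
  [0, -0.2, 0.1, 0.5, 0, 0, 0],
  [0, 5, 2, 0, 0, 0, 0.02],
  [0, 10, 4, 0, 0, 0, 0.02],
  [0, 15, 6, 0, 0, 0, 0.02],
  [0, 20, 8, 0, 0, 0, 0.02],
  [0, 25, 10, 0, 0, 0, 0.02],
  [0, 25, 10, 0, 0, 0, 0.02],
  [0, 25, 10, 0, 0, 0, 0.02],
])

```text
t: 57.45
tcp_pos: [0.5124, -0.1244, 0.3213]
tool_rot: [0.668, 0.744, 0.0, 0.0]
force: [-0.4, -0.4, 0.0]
finger_gap: 0.999
```

```bash
python3 - <<'E'
from h import *
go(.575,.1125,.111,6.2)
E
```

```text
inc [22.86  8.77 21.05] [ 0.001 -0.     0.   ] | t 57.5 tcp [ 0.5124 -0.1244  0.3213] F [-0.4 -0.4  0. ] gap 0.999 q6 -0.56
```

Emit:
drive_tool([
  [0, 22.9, 8.8, 5, 0, 0, 0],
  [0, 22.9, 8.8, 5, 0, 0, 0],
  [0, 22.9, 8.8, 9, 0, 0, 0],
  [0, 22.9, 8.8, 9, 0, 0, 0],
  [0, 22.9, 8.8, 9, 0, 0, 0],
  [0, 22.9, 8.8, 9, 0, 0, 0],
  [0, 22.9, 8.8, 12, 0, 0, 0],
  [0, 22.9, 8.8, 16, 0, 0, 0],
  [0, 22.9, 8.8, 20, 0, 0, 0],
  [0, 22.9, 8.8, 21.1, 0, 0, 0],
  [0, 22.9, 8.8, 21.1, 0, 0, 0],
  [0, 22.9, 8.8, 21.1, 0, 0, 0],
  [0, 22.9, 8.8, 21.1, 0, 0, 0],
  [0, 22.9, 8.8, 21.1, 0, 0, 0],
])

```text
t: 58.85
tcp_pos: [0.5773, 0.1093, 0.1118]
tool_rot: [0.669, 0.743, 0.001, 0.001]
force: [0.1, 0.1, 1.0]
finger_gap: 1.001
```

```bash
python3 - <<'E'
from h import *
go(.575,.1125,.111,6.2)
E
```

```text
inc [ 0.35 -0.2   0.08] [ 0.004  0.    -0.004] | t 58.9 tcp [0.5773 0.1093 0.1118] F [0.1 0.1 1. ] gap 1.001 q6 -0.11
```

Emit:
drive_tool([
  [0, 0.3, -0.1, 0.05, 0, 0, 0],
  [0, 0.3, -0.1, 0.05, 0, 0, 0],
  [255, 0.3, -0.1, 0.05, 0, 0, 0],
  [255, 0.3, -0.1, 0.05, 0, 0, 0],
  [255, 0.3, -0.1, 0.05, 0, 0, 0],
  [255, 0.3, -0.1, 0.05, 0, 0, 0],
  [255, 0.3, -0.1, 0.05, 0, 0, 0],
  [255, 0.3, -0.1, -1, 0, 0, 0],
  [255, 0.3, -0.1, -3, 0, 0, 0],
  [255, 0.3, -0.1, -6, 0, 0, 0],
  [255, 0.3, -0.1, -10.5, 0, 0, 0],
  [255, 0.3, -0.1, -15, 0, 0, 0],
  [255, 0.3, -0.1, -19, 0, 0, 0],
  [255, 0.3, -0.1, -22, 0, 0, 0],
  [255, 0.3, -0.1, -22, 0, 0, 0],
  [255, 0.3, -0.1, -22, 0, 0, 0],
])

```text
t: 60.45
tcp_pos: [0.5744, 0.1122, 0.3305]
tool_rot: [0.669, 0.743, 0.0, 0.0]
force: [0.1, -0.1, -1.4]
finger_gap: 0.69
```

Emit:
drive_tool([
  [255, -48.4, -18.2, 0, 0, 0, -0.02],
  [255, -48.4, -18.2, 0, 0, 0, -0.02],
  [255, -48.4, -18.2, 0, 0, 0, -0.02],
  [255, -48.4, -18.2, 0, 0, 0, -0.02],
  [255, -48.4, -18.2, 0, 0, 0, -0.02],
  [255, -48.4, -18.2, 0, 0, 0, -0.02],
  [255, -48.4, -18.2, 0, 0, 0, -0.02],
  [255, -48.4, -18.2, 0, 0, 0, -0.02],
  [255, -48.4, -18.2, 0, 0, 0, -0.02],
  [255, -48.4, -18.2, 0, 0, 0, -0.02],
  [255, -48.4, -18.2, 0, 0, 0, -0.02],
  [255, -48.4, -18.2, 0, 0, 0, -0.02],
  [255, -48.4, -18.2, 0, 0, 0, -0.02],
  [255, -48.4, -18.2, 0, 0, 0, -0.02],
  [255, -48.4, -18.2, 0, 0, 0, -0.02],
])

```text
t: 61.95
tcp_pos: [0.4444, -0.386, 0.3297]
tool_rot: [0.661, 0.75, 0.0, -0.0]
force: [0.7, 0.5, -0.3]
finger_gap: 0.689
```

```bash
python3 - <<'E'
from h import *
go(.446,-.388,.198,7.3)
E
```

```text
inc [-0.23  0.14 13.17] [-0.    -0.001 -0.001] | t 62.0 tcp [ 0.4444 -0.386   0.3297] F [ 0.7  0.5 -0.3] gap 0.689 q6 -1.03
```

Emit:
drive_tool([
  [255, -0.2, 0.1, 5, 0, 0, 0],
  [255, -0.2, 0.1, 9, 0, 0, 0],
  [255, -0.2, 0.1, 11.5, 0, 0, 0],
  [255, -0.2, 0.1, 12.6, 0, 0, 0],
  [255, -0.2, 0.1, 13.1, 0, 0, 0],
  [255, -0.2, 0.1, 13.1, 0, 0, 0],
  [255, -0.2, 0.1, 13.1, 0, 0, 0],
  [50, -0.2, 0.1, 13.1, 0, 0, 0],
  [50, -0.2, 0.1, 13.1, 0, 0, 0],
  [0, -0.2, 0.1, 13.1, 0, 0, 0],
  [0, -0.2, 0.1, 10, 0, 0, 0],
  [0, -0.2, 0.1, 5, 0, 0, 0],
  [0, 2, 0.1, 0, 0, 0, 0],
  [0, 6, 0.1, -5, 0, 0, 0],
  [0, 7, 0.1, -10, 0, 0, 0],
  [0, 7, 0.1, -12, 0, 0, 0],
  [0, 7, 0.1, -12, 0, 0, 0],
  [0, 7, 0.1, -12, 0, 0, 0],
])

```text
t: 63.75
tcp_pos: [0.4362, -0.3183, 0.451]
tool_rot: [0.662, 0.75, -0.0, 0.001]
force: [-0.3, 0.4, -1.2]
finger_gap: 0.998
```

```bash
python3 - <<'E'
from h import *
m=manip.camera_model("wrist");np.savez("w12.npz",**m)
im=manip.snapshot("wrist")[:,:,::-1];t=manip.snapshot("top")[:,:,::-1];cv2.imwrite("pics/w12.png",im);cv2.imwrite("pics/t12.png",t)
cv2.imwrite("pics/c12.png",cv2.convertScaleAbs(np.hstack([cv2.resize(im,(400,300)),cv2.resize(t,(400,300))]),alpha=1.4))
h=cv2.cvtColor(im,cv2.COLOR_BGR2HSV);k=cv2.inRange(h,(8,90,110),(25,255,255));k[:205]=0;k[330:]=0;k[:,:240]=0;k[:,400:]=0
c=max(cv2.findContours(k,0,2)[0],key=cv2.contourArea);r=cv2.minAreaRect(c);w=ray("w",cv2.boxPoints(r),.213,m);print(r,w.mean(0).round(4),[np.linalg.norm(w[i]-w[i-1]).round(4) for i in range(4)])
# tins: pale lid in top view
for (u,v) in((207,342),(418,348)):
    p=t[v-25:v+25,u-25:u+25].astype(int);k=((p.min(2)>105)&(p[:,:,1]>p[:,:,2]+3)).astype(np.uint8)
    n,l,s,cen=cv2.connectedComponentsWithStats(k);i=1+s[1:,4].argmax();q=cen[i]+[u-25,v-25];print(q,s[i],ray("top",q,.04).round(4), t[v,u])
E
```

```text
((318.0, 270.0), (96.0, 62.0), 90.0) [ 0.4451 -0.3886  0.213 ] [np.float64(0.0987), np.float64(0.0578), np.float64(0.0987), np.float64(0.0619)]
[206.38918919 341.78558559] [ 11  11  27  28 555] [[0.3662 0.2285 0.04  ]] [138 150 144]
[419.48878924 346.05381166] [ 12   2  34  38 669] [[ 0.3707 -0.2031  0.04  ]] [145 152 144]
```

View pics/c12.png

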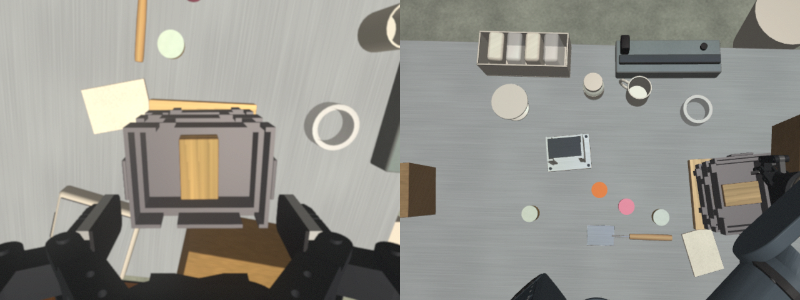

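```bash
python3 - <<'E'
from h import *
m=dict(np.load("w12.npz"))
for n,f,(u,v),R_ in(("w","w12",(272,70),40),("top","t12",(419,347),26),("top","t12",(207,342),26)):
    g=cv2.imread(f"pics/{f}.png",0)[v-R_:v+R_,u-R_:u+R_]
    c=cv2.HoughCircles(cv2.medianBlur(g,3),cv2.HOUGH_GRADIENT,1.,30,param1=80,param2=10,minRadius=9,maxRadius=28)
    if c is None: print("none");continue
    q=c[0,0,:2]+[u-R_,v-R_];mm=m if n=="w" else None
    p=ray(n,q,.04,mm);e=ray(n,q+[c[0,0,2],0],.04,mm);print(f,q,c[0,0,2],p.round(4),"r",np.linalg.norm(p-e).round(4))
go(.368,-.2015,.15,7.3)
E
```

```text
w12 [272.5  68.5] 21.8 [[ 0.3653 -0.1967  0.04  ]] r 0.0267
t12 [417.5 347.5] 13.2 [[ 0.3677 -0.1991  0.04  ]] r 0.0266
t12 [206.5 341.5] 13.2 [[0.3668 0.2283 0.04  ]] r 0.0268
inc [12.33 -5.22 29.87] [-0.002 -0.002 -0.004] | t 63.9 tcp [ 0.4356 -0.3181  0.4483] F [-0.3  0.8 -1. ] gap 1.001 q6 -0.96
```

Emit:
drive_tool([
  [60, 4, -1.7, 3, 0, 0, 0],
  [60, 8, -3.4, 6, 0, 0, 0],
  [60, 12.55, -5.3, 9, 0, 0, 0],
  [60, 12.55, -5.3, 13, 0, 0, 0],
  [60, 12.55, -5.3, 18, 0, 0, 0],
  [60, 12.55, -5.3, 23, 0, 0, 0],
  [60, 12.55, -5.3, 28, 0, 0, 0],
  [60, 12.55, -5.3, 33, 0, 0, 0],
  [60, 12.55, -5.3, 36, 0, 0, 0],
  [60, 12.55, -5.3, 36, 0, 0, 0],
  [60, 12.55, -5.3, 36, 0, 0, 0],
])

```text
t: 64.95
tcp_pos: [0.3673, -0.1999, 0.0891]
tool_rot: [0.662, 0.749, 0.0, -0.002]
force: [0.4, -0.5, -0.5]
finger_gap: 0.766
```

```bash
python3 - <<'E'
from h import *
go(.3668,-.199,.012,7.3)
E
```

```text
inc [ 0.07 -0.02  7.71] [-0.002 -0.003 -0.004] | t 65.0 tcp [ 0.3673 -0.1999  0.0891] F [ 0.4 -0.5 -0.5] gap 0.766 q6 -0.89
```

Emit:
drive_tool([
  [60, 0.1, 0, 2.5, 0, 0, 0],
  [60, 0.1, 0, 5, 0, 0, 0],
  [60, 0.1, 0, 7, 0, 0, 0],
  [60, 0.1, 0, 7.7, 0, 0, 0],
  [60, 0.1, 0, 7.7, 0, 0, 0],
  [60, 0.1, 0, 7.7, 0, 0, 0],
  [255, 0.1, 0, 7.7, 0, 0, 0],
  [255, 0.1, 0, 7.7, 0, 0, 0],
  [255, 0.1, 0, 7.7, 0, 0, 0],
  [255, 0.1, 0, 7.7, 0, 0, 0],
  [255, 0.1, 0, 7.7, 0, 0, 0],
], force=40)

```text
t: 66.05
tcp_pos: [0.3684, -0.1998, 0.0143]
tool_rot: [0.662, 0.75, -0.0, 0.001]
force: [-0.1, 0.5, 6.8]
finger_gap: 0.597
```

```bash
python3 - <<'E'
from h import *
go(.4486,-.4159,.32,7.3)
E
```

```text
inc [-22.5    5.33 -30.52] [ 0.002  0.002 -0.003] | t 66.0 tcp [ 0.3684 -0.1998  0.0143] F [-0.1  0.5  6.8] gap 0.597 q6 -0.89
```

Emit:
drive_tool([
  [255, 0, 0, -1, 0, 0, 0],
  [255, 0, 0, -5, 0, 0, 0],
  [255, 0, 0, -10, 0, 0, 0],
  [255, 0, 0, -15, 0, 0, 0],
  [255, 0, 0, -20, 0, 0, 0],
  [255, 0, 0, -25, 0, 0, 0],
  [255, 0, 0, -30.5, 0, 0, 0],
  [255, -3, 0.7, -30.5, 0, 0, 0],
  [255, -7, 1.6, -30.5, 0, 0, 0],
  [255, -12, 2.8, -30.5, 0, 0, 0],
  [255, -17, 4, -30.5, 0, 0, 0],
  [255, -22.5, 5.3, -30.5, 0, 0, 0],
  [255, -22.5, 5.3, -30.5, 0, 0, 0],
  [255, -22.5, 5.3, -30.5, 0, 0, 0],
  [255, -22.5, 5.3, -30.5, 0, 0, 0],
])

```text
t: 67.55
tcp_pos: [0.4475, -0.4142, 0.3177]
tool_rot: [0.662, 0.75, 0.0, -0.001]
force: [-0.9, 0.1, -1.6]
finger_gap: 0.595
```

```bash
python3 - <<'E'
from h import *
go(.4486,-.4159,.2285,7.3)
E
```

```text
inc [-0.21  0.1   8.92] [-0.001 -0.003 -0.003] | t 67.5 tcp [ 0.4475 -0.4142  0.3177] F [-0.9  0.1 -1.6] gap 0.595 q6 -1.05
```

Emit:
drive_tool([
  [255, -0.2, 0.1, 3, 0, 0, 0],
  [255, -0.2, 0.1, 6, 0, 0, 0],
  [255, -0.2, 0.1, 8, 0, 0, 0],
  [255, -0.2, 0.1, 8.6, 0, 0, 0],
  [255, -0.2, 0.1, 8.9, 0, 0, 0],
  [255, -0.2, 0.1, 8.9, 0, 0, 0],
  [255, -0.2, 0.1, 8.9, 0, 0, 0],
])

```text
t: 68.25
tcp_pos: [0.4501, -0.4183, 0.2304]
tool_rot: [0.662, 0.75, -0.0, 0.001]
force: [-0.2, -0.9, -1.2]
finger_gap: 0.595
```

Emit:
drive_tool([
  [255, 0.2, -0.1, 0.1, 0, 0, 0],
  [255, 0.2, -0.1, 0.2, 0, 0, 0],
  [255, 0.2, -0.1, 0.2, 0, 0, 0],
])

```text
t: 68.55
tcp_pos: [0.4484, -0.4161, 0.2274]
tool_rot: [0.662, 0.75, 0.0, 0.0]
force: [-0.3, 1.6, 1.0]
finger_gap: 0.595
```

Emit:
drive_tool([
  [120, 0, 0, 0, 0, 0, 0],
  [90, 0, 0, 0, 0, 0, 0],
  [60, 0, 0, 0, 0, 0, 0],
  [40, 0, 0, 0, 0, 0, 0],
  [40, 0, 0, -1, 0, 0, 0],
  [40, 0, 0, -5, 0, 0, 0],
  [40, 0, 0, -10, 0, 0, 0],
  [40, 5, 0, -10, 0, 0, 0],
  [40, 10, 0, -10, 0, 0, 0],
  [40, 15, 0, -10, 0, 0, 0],
  [40, 20, 0, -10, 0, 0, 0],
  [40, 25, 0, -10, 0, 0, 0],
  [40, 30, 0, -8, 0, 0, 0],
  [40, 35, 0, -6, 0, 0, 0],
  [40, 40, 0, -4, 0, 0, 0],
  [40, 45, 0, -2, 0, 0, 0],
  [40, 50, 0, 0, 0, 0, 0],
  [40, 55, 0.1, 4, 0, 0, 0],
  [40, 60, 0.1, 8, 0, 0, 0],
  [40, 65, 0.1, 10, 0, 0, 0],
])

```text
t: 70.55
tcp_pos: [0.3746, 0.1875, 0.1504]
tool_rot: [0.662, 0.749, 0.001, 0.001]
force: [1.4, 0.2, -0.2]
finger_gap: 0.845
```

Emit:
drive_tool([
  [40, 0, 0, 0, 0, 0, 0],
  [40, 0, 0, 0, 0, 0, 0],
  [40, 0, 0, 0, 0, 0, 0],
  [40, 0, 0, 0, 0, 0, 0],
])

```text
t: 70.95
tcp_pos: [0.3755, 0.185, 0.1518]
tool_rot: [0.663, 0.749, 0.001, 0.001]
force: [-0.7, 0.0, -1.0]
finger_gap: 0.841
```

```bash
python3 - <<'E'
from h import *
go(.3667,.2283,.0125,7.3)
E
```

```text
inc [ 4.4  -0.38 13.93] [ 0.003 -0.    -0.006] | t 71.0 tcp [0.3755 0.185  0.1518] F [-0.7  0.  -1. ] gap 0.841 q6 0.07
```

Emit:
drive_tool([
  [60, 4.4, -0.4, 0, 0, 0, 0],
  [60, 4.4, -0.4, 4, 0, 0, 0],
  [60, 4.4, -0.4, 8, 0, 0, 0],
  [60, 4.4, -0.4, 8, 0, 0, 0],
  [60, 4.4, -0.4, 8, 0, 0, 0],
])

```text
t: 71.45
tcp_pos: [0.3652, 0.2282, 0.0712]
tool_rot: [0.663, 0.749, -0.001, -0.0]
force: [-0.9, -0.0, 1.2]
finger_gap: 0.767
```

```bash
python3 - <<'E'
from h import *
go(.3667,.2283,.0125,7.3)
E
```

```text
inc [-0.01  0.16  5.87] [-0.001  0.    -0.006] | t 71.5 tcp [0.3652 0.2282 0.0712] F [-0.9 -0.   1.2] gap 0.767 q6 0.18
```

Emit:
drive_tool([
  [60, 0, 0.1, 2.5, 0, 0, 0],
  [60, 0, 0.1, 5, 0, 0, 0],
  [60, 0, 0.1, 5.8, 0, 0, 0],
  [60, 0, 0.1, 5.8, 0, 0, 0],
  [60, 0, 0.1, 5.8, 0, 0, 0],
  [255, 0, 0.1, 5.8, 0, 0, 0],
  [255, 0, 0.1, 5.8, 0, 0, 0],
  [255, 0, 0.1, 5.8, 0, 0, 0],
  [255, 0, 0.1, 5.8, 0, 0, 0],
  [255, 0, 0.1, 5.8, 0, 0, 0],
], force=40)

```text
t: 72.45
tcp_pos: [0.3664, 0.2294, 0.0145]
tool_rot: [0.662, 0.75, 0.001, 0.001]
force: [0.2, -2.2, 8.3]
finger_gap: 0.599
```

```bash
python3 - <<'E'
from h import *
go(.4416,-.3605,.32,7.3)
E
```

```text
inc [-59.46   0.24 -30.57] [ 0.003 -0.    -0.003] | t 72.5 tcp [0.3664 0.2294 0.0145] F [ 0.2 -2.2  8.3] gap 0.599 q6 0.18
```

Emit:
drive_tool([
  [255, 0, 0, -1, 0, 0, 0],
  [255, 0, 0, -5, 0, 0, 0],
  [255, 0, 0, -10, 0, 0, 0],
  [255, -3, 0.2, -15, 0, 0, 0],
  [255, -7, 0.2, -20, 0, 0, 0],
  [255, -11, 0.2, -24, 0, 0, 0],
  [255, -15, 0.2, -28, 0, 0, 0],
  [255, -20, 0.2, -30.5, 0, 0, 0],
  [255, -25, 0.2, -30.5, 0, 0, 0],
  [255, -30, 0.2, -30.5, 0, 0, 0],
  [255, -35, 0.2, -30.5, 0, 0, 0],
  [255, -40, 0.2, -30.5, 0, 0, 0],
  [255, -45, 0.2, -30.5, 0, 0, 0],
  [255, -50, 0.2, -30.5, 0, 0, 0],
  [255, -54, 0.2, -30.5, 0, 0, 0],
  [255, -57, 0.2, -30.5, 0, 0, 0],
  [255, -59, 0.2, -30.5, 0, 0, 0],
  [255, -59.5, 0.2, -30.5, 0, 0, 0],
  [255, -59.5, 0.2, -30.5, 0, 0, 0],
  [255, -59.5, 0.2, -30.5, 0, 0, 0],
])

```text
t: 74.45
tcp_pos: [0.4408, -0.3589, 0.318]
tool_rot: [0.662, 0.75, 0.0, -0.001]
force: [0.7, 0.4, -1.8]
finger_gap: 0.594
```

Emit:
drive_tool([
  [255, 0, 0, 0, 0, 0, 0],
  [255, 0, 0, 0, 0, 0, 0],
  [255, 0, 0, 0, 0, 0, 0],
])

```text
t: 74.75
tcp_pos: [0.4415, -0.3599, 0.3182]
tool_rot: [0.662, 0.75, 0.0, 0.0]
force: [0.7, 0.6, -1.6]
finger_gap: 0.595
```

```bash
python3 - <<'E'
from h import *
go(.4416,-.3605,.229,7.3)
m=manip.camera_model("wrist");np.savez("w13.npz",**m)
im=manip.snapshot("wrist")[:,:,::-1];cv2.imwrite("pics/w13.png",im)
t=manip.snapshot("top")[:,:,::-1];cv2.imwrite("pics/t13.png",t)
E
```

```text
inc [-0.06 -0.    8.92] [ 0.     0.    -0.002] | t 74.8 tcp [ 0.4415 -0.3599  0.3182] F [ 0.7  0.6 -1.6] gap 0.595 q6 -1.01
```

Emit:
drive_tool([
  [255, 0.1, 0, 3, 0, 0, 0],
  [255, 0.1, 0, 6, 0, 0, 0],
  [255, 0.1, 0, 8, 0, 0, 0],
  [255, 0.1, 0, 8.6, 0, 0, 0],
  [255, 0.1, 0, 8.8, 0, 0, 0],
  [255, 0.1, 0, 8.9, 0, 0, 0],
  [255, 0.1, 0, 8.9, 0, 0, 0],
  [255, 0.1, 0, 8.9, 0, 0, 0],
])

```text
t: 75.65
tcp_pos: [0.4417, -0.3604, 0.23]
tool_rot: [0.662, 0.75, -0.0, 0.001]
force: [-0.1, -0.5, -1.3]
finger_gap: 0.592
```

Emit:
drive_tool([
  [255, 0, 0, 0.05, 0, 0, 0],
  [255, 0, 0, 0.1, 0, 0, 0],
  [255, 0, 0, 0.1, 0, 0, 0],
])

```text
t: 75.95
tcp_pos: [0.4413, -0.3599, 0.228]
tool_rot: [0.662, 0.75, -0.0, 0.0]
force: [0.5, 0.0, -1.9]
finger_gap: 0.595
```

Emit:
drive_tool([
  [255, 0, 0, 0.05, 0, 0, 0],
  [255, 0, 0, 0.1, 0, 0, 0],
  [255, 0, 0, 0.1, 0, 0, 0],
])

```text
t: 76.25
tcp_pos: [0.4414, -0.36, 0.2276]
tool_rot: [0.662, 0.75, -0.0, 0.0]
force: [-1.5, 1.5, 5.2]
finger_gap: 0.593
```

Contact. I'll release, rise and move clear for a final check.

Emit:
drive_tool([
  [120, 0, 0, 0, 0, 0, 0],
  [90, 0, 0, 0, 0, 0, 0],
  [60, 0, 0, 0, 0, 0, 0],
  [40, 0, 0, 0, 0, 0, 0],
  [40, 0, 0, -1, 0, 0, 0],
  [40, 0, 0, -5, 0, 0, 0],
  [40, 0, 0, -10, 0, 0, 0],
  [40, 4, 0, -14, 0, 0, 0],
  [40, 9, 1, -14, 0, 0, 0],
  [40, 14, 1, -14, 0, 0, 0],
  [40, 19, 1, -14, 0, 0, 0],
  [40, 24, 1, -14, 0, 0, 0],
  [40, 29, 1, -14, 0, 0, 0],
  [40, 34, 1, -14, 0, 0, 0],
  [40, 39, 1, -14, 0, 0, 0],
  [40, 39, 1, -14, 0, 0, 0],
  [40, 39, 1, -14, 0, 0, 0],
  [40, 39, 1, -14, 0, 0, 0],
])

```text
t: 78.05
tcp_pos: [0.4035, 0.0276, 0.3673]
tool_rot: [0.662, 0.75, 0.0, 0.001]
force: [-0.9, -0.8, 0.0]
finger_gap: 0.845
```

```bash
python3 - <<'E'
from h import *
t=manip.snapshot("top")[:,:,::-1];s=manip.snapshot("scene")[:,:,::-1]
cv2.imwrite("pics/t14.png",t);cv2.imwrite("pics/s14.png",s);print(manip.sense()["t"],manip.sense()["tcp_pos"])
A=[cv2.resize(t[200:400,440:620],(396,440),interpolation=cv2.INTER_CUBIC),cv2.resize(s[70:270,80:250],(374,440),interpolation=cv2.INTER_CUBIC)]
cv2.imwrite("pics/c14.png",cv2.convertScaleAbs(np.hstack(A),alpha=1.4))
a=cv2.imread("pics/top0.png").astype(int);d=(np.abs(a-t).sum(2)>60)
for n,(x0,x1,y0,y1) in dict(tape=(450,503,148,200),jar=(292,328,115,155),cake=(145,210,132,195),mug=(350,405,120,168),orange=(305,334,290,318),pink=(349,377,316,345)).items(): print(n,d[y0:y1,x0:x1].sum())
E
```

```text
78.15 [0.40353309 0.02695058 0.36700578]
tape 0
jar 0
cake 0
mug 0
orange 442
pink 217
```

View pics/c14.png

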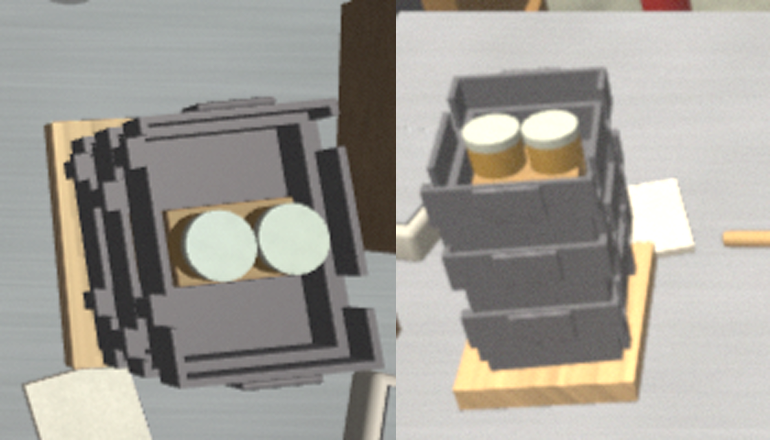

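```bash
python3 - <<'E'
from h import *
def c(f,lo,hi):
    k=cv2.inRange(cv2.cvtColor(cv2.imread(f),cv2.COLOR_BGR2HSV),lo,hi);n,l,s,q=cv2.connectedComponentsWithStats(k);i=1+s[1:,4].argmax();return q[i].round(1),s[i,4]
for f in("top0","t12","t13"): print(f,c(f"pics/{f}.png",(5,180,100),(14,255,255)),c(f"pics/{f}.png",(165,90,100),(179,255,255)))
s=manip.sense();print(s["t"],s["force"].round(1))
manip.sign_off()
E
```

```text
Traceback (most recent call last):
ValueError: attempt to get argmax of an empty sequence
```

```bash
python3 - <<'E'
from h import *
a=cv2.imread("pics/top0.png").astype(int)
for f in("t12","t13"):
    d=np.abs(a-cv2.imread(f"pics/{f}.png")).sum(2)>60;print(f,"orange",d[290:318,305:334].sum(),"pink",d[316:345,349:377].sum())
manip.sign_off();print("done")
E
```

```text
t12 orange 0 pink 0
t13 orange 0 pink 0
the job is handed in; nothing more can be done
done
```

The job is done and handed in at about 78 s of the 210 s allowed. All three totes were present, so all six boards went in, two per tote, and the dispenser is empty.

**What I did**
- I loaded the base tote with two boards before covering it.
- I stacked the middle tote on it turned end for end and loaded two boards.
- The left tote had been knocked aside early in the run, so I measured it again. I then stacked it opposed to the tote below and loaded two boards.
- I stood both tins upright, side by side, on the top pair of boards.

**Last checks**
- **Stack:** both totes were seated by feel. They met resistance within 1 mm of the expected height, and the final pictures show the stack level with its ends alternating.
- **Boards:** after each second board, its size and position in the wrist picture matched the height of a pair lying flat.
- **Tins:** both are upright in the final pictures. They stand close together and overhang the board ends by a few millimetres.
- **Bystanders:** the tape roll, jar, cake stand and mug showed no change in the final top view.

**Disagreements**
- **Look-alike tins:** in the final top view, the areas around the orange and pink look-alikes differed from the start. I put this down to the arm being over them. In the picture taken just before the last tin was placed, they had not moved, and I did not touch that area afterwards.
- **Tote facings:** the scene notes said totes b and c start facing opposite ways. In the pictures all three totes faced the same way, so I set each one by its visible gaps and ribs.

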